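# Fill the leaning chill pot with seven vials

### The arm

A 6-joint arm with a two-finger parallel gripper is mounted at the origin on the work surface; the furniture and walls round the work are solid. World frame = base frame: x ahead of the robot, y to its left, z up, the work surface at z = 0. Lengths are in m, angles in rad, forces in N, time in s.
With the tool pointing down it reaches from about 0.25 to 0.725 m from the base axis. Payload 9.7 kg.
Tool frame: the origin (TCP) lies on the centre line of the jaws, within the pads' length; the fingertips stand ctrl.tip_reach ahead of it and the grasp point (between the pads) lies 5 mm behind it (ctrl.tip_reach is the distance from the TCP to the fingertips, in m); z points along the fingers, x is the direction in which the jaws open and shut, and the axes are right-handed (so a half turn about z gives the same grasp; the last joint's range is limited). The gripper opens to 85 mm and grips with 20 to 120 N. Pads are 22 mm wide; open, the fingers measure 114 mm over their backs; the gripper's body (76 mm by 85 mm) begins 54 mm behind the grasp point. The pads swing forward as they close: fully open they stand 13 mm farther back than shut.
Start: joints at [1.33, 0.087, 0.176, 1.66, 0, 1.571], TCP at [0.131, 0.534, 0.245] pointing down, gripper open.
Joint ranges: [-3.13, 3.13], [-0.85, 1.81], [-1.15, 1.24], [-2.2, 2.28], [-1.44, 1.52], [-3.14, 3.14]. Speed limits (rad/s): [2.22, 2.22, 2.57, 3.14, 3.14, 3.14].

### API

Orientations are given as a unit quaternion [w, x, y, z].
In Python, from cell import ctrl gives the robot as it stands.
- The arm moves only by the tool play_rows, never from a script. Its argument "plan" is a list of rows, each a list of 7 numbers: the finger opening in cm, from 0 to 8.54, then the shift along the tool's x, y, z in cm, then the turn, a rotation vector about the tool's x, y, z in degrees. A call has exactly 8 rows; each row shifts and turns the commanded pose from where the row before left it, along the tool's axes as they then stand; what a row does not reach is not made up. A row lasts 1/10 s, in which the tool goes at most 50 mm and 8.59 degrees, less where a joint would pass 70% of its speed; a pose out of reach is approached as far as the arm can. A call with a gripper value outside its range is refused whole. The fingers move at their own pace and stop on an object; "force" is the grip in N (left out, the last holds). Time passes only in rows, so rows that do not move let the fingers close, or fill a call up. It gives the time, the measured TCP pose, the force and the opening at its end, in the units of the state.
- ctrl.sense(): the state, without advancing time (a new reading comes with each control period).
- ctrl.snapshot(name): name is "scene" or "top" or "wrist"; returns a dict with "img" (400x640x3 uint8, blue, green, red), "range_z" (400x640 float32, m along the optical axis (not along the pixel's ray), 0 where there is no reading), "vertical_fov" (degrees; the focal length in pixels is half the picture's height over the tangent of half this angle, whatever the lens; pixels are square), "cx", "cy" (the principal point, pixels), "position" and "rotation" of the camera in the world; the wrist camera has in their place "hand_eye" (4x4, takes a point from camera to tool coordinates, whose origin is the TCP and whose axes are the tool frame's). Camera axes: x right, y down, z forward; pixel columns grow to the right and rows downward; lengths in m; the calibration is good to about 2 mm. A picture is of the moment at which its call begins: read the wrist's pose just before it.
- ctrl.sign_off(): hands the job in, once; it reports no verdict.
The state is a dict: "time": time; "qpos": joint angles; "joint_vel": joint speeds; "tau": joint torques, N m; "tcp_pos": TCP position; "tool_rot": TCP orientation; "ft_force": force on the tool from outside, world axes, zero at the start; "moment": the same for the moment, N m; "finger_gap": opening from 0.0 (shut) to 1.0 (fully open).
Only numpy, scipy, OpenCV 4.12 (cv2) and the standard library are available. Lean on these libraries where they do the work, as an engineer would, in place of code of your own. Each camera call takes 0.05 s, during which the arm holds its last target. There are 200 camera calls.

### The job

Fill up the leaning chill pot: take the three teal-capped vials out of the steel tray and pack them in with the four already there, so that all seven stand fully down on the pot's floor, six in a ring round one. It is a close fit and one of the four is in the way, so ease it along the wall and feel the others in; they are glass, so neither force nor drop any. Leave the two purple-capped vials standing in the tray.

Things in the scene. Friction and masses are not known exactly. Their poses are not given: they have to be found in the camera images.
- pot: white round chill pot with aluminium liner, fixed in a grey stand (base 135 x 104 mm), leaning 22 deg from vertical, mouth towards the tray (robot left). Origin: middle of the inner floor, 48 mm over the worktop; z: pot axis, out of the mouth; x: towards the rim's high side. Inside straight and round, 68 mm in diameter, rim 37 mm above the inner floor along z; outside 90 mm in diameter
- tray: the small shallow steel tray, 90 x 155 x 25 mm (x, y, z), fixed; floor 2 mm thick, origin in the middle of its underside. Five vials stand upright in it, in two staggered rows, at least 40 mm apart from middle to middle, in any order of colours
- teal_a: teal-capped vial that stands upright in the tray and has to go into the pot. Round glass body 21.6 mm in diameter up to a flat shoulder 39 mm above the base, then a neck and cap 16 mm across; 47 mm tall, about 30 g. Origin in the middle of its base, z along the vial to the cap
- teal_b: teal-capped vial that stands upright in the tray and has to go into the pot. Round glass body 21.6 mm in diameter up to a flat shoulder 39 mm above the base, then a neck and cap 16 mm across; 47 mm tall, about 30 g. Origin in the middle of its base, z along the vial to the cap
- teal_c: teal-capped vial that stands upright in the tray and has to go into the pot. Round glass body 21.6 mm in diameter up to a flat shoulder 39 mm above the base, then a neck and cap 16 mm across; 47 mm tall, about 30 g. Origin in the middle of its base, z along the vial to the cap
- packed_0: teal-capped vial already in the pot, loose (slides or leans at a push of 1 N), near the middle of the pot. Round glass body 21.6 mm in diameter up to a flat shoulder 39 mm above the base, then a neck and cap 16 mm across; 47 mm tall, about 30 g. Origin in the middle of its base, z along the vial to the cap
- packed_1: teal-capped vial already in the pot, loose (slides or leans at a push of 1 N), at the wall on the pot's low side, next to packed_2. Round glass body 21.6 mm in diameter up to a flat shoulder 39 mm above the base, then a neck and cap 16 mm across; 47 mm tall, about 30 g. Origin in the middle of its base, z along the vial to the cap
- packed_2: teal-capped vial already in the pot, loose (slides or leans at a push of 1 N), at the wall on the pot's low side, next to packed_1. Round glass body 21.6 mm in diameter up to a flat shoulder 39 mm above the base, then a neck and cap 16 mm across; 47 mm tall, about 30 g. Origin in the middle of its base, z along the vial to the cap
- packed_3: teal-capped vial already in the pot, loose (slides or leans at a push of 1 N), at the wall on the pot's high side, in the way: with it there two more go in, not three, until it is eased round the wall towards packed_1 or packed_2. Round glass body 21.6 mm in diameter up to a flat shoulder 39 mm above the base, then a neck and cap 16 mm across; 47 mm tall, about 30 g. Origin in the middle of its base, z along the vial to the cap
- purple_a: purple-capped vial that stands upright in the tray and stays there. Round glass body 21.6 mm in diameter up to a flat shoulder 39 mm above the base, then a neck and cap 16 mm across; 47 mm tall, about 30 g. Origin in the middle of its base, z along the vial to the cap
- purple_b: purple-capped vial that stands upright in the tray and stays there. Round glass body 21.6 mm in diameter up to a flat shoulder 39 mm above the base, then a neck and cap 16 mm across; 47 mm tall, about 30 g. Origin in the middle of its base, z along the vial to the cap
Things that resemble listed ones, but are neither listed nor needed, are in the scene too. What is shaped like the teal_a but yellow is not meant.

How it is judged:
At the end, for the whole second after the job is handed in: All seven teal-capped vials are in the pot with their bases on its floor (base middle less than 4 mm above the floor and less than 27 mm from the floor's middle), along the pot's axis within 10 degrees, at rest; both purple-capped vials stand in the tray within 30 mm of where they were, upright (z of each of teal_a, teal_b, teal_c, packed_0, packed_1, packed_2, packed_3 in the frame of pot below 0.004 m and distance between each of teal_a, teal_b, teal_c, packed_0, packed_1, packed_2, packed_3 and pot below 0.027 m and angle between the z axis of each of teal_a, teal_b, teal_c, packed_0, packed_1, packed_2, packed_3 and the z axis of pot, either way round below 0.17 rad and linear speed of each of teal_a, teal_b, teal_c, packed_0, packed_1, packed_2, packed_3 below 0.02 m/s and distance of each of purple_a, purple_b from where it was at the start of the episode below 0.03 m and angle between each of purple_a, purple_b's own z axis and vertical below 0.2 rad); the robot touches nothing.
It fails at once if a vial or the pot is pressed hard: more than 40 N between the pot and what touches it (contact force between pot and anything else above 40 N).
It fails at once if a purple-capped vial is knocked over (angle between any of purple_a, purple_b's own z axis and vertical above 0.6 rad).
It fails at once if a teal-capped vial is dropped and lies on its side (angle between any of teal_a, teal_b, teal_c, packed_0, packed_1, packed_2, packed_3's own z axis and vertical above 1.3 rad).
It also fails if it takes over 72 s, if anything falls off the work surface, if the arm or the gripper's body presses on something with over 40 N, if the wrist force passes 120 N, or if a joint passes its speed limit or range.

## Working session

There is one attempt and no reset: what is moved stays moved. The work goes in short steps, Python scripts to look and compute and a tool call to move; the robot and the scene stay as the last step left them, time stands still between calls to the robot, and variables do not carry over. Pictures are saved under pics/ and viewed, about 8 in all and at most 12, crops included, and the job is handed in when it is done.

Besides the shell and the picture viewer there is one more tool, called after ">>>" by a JSON object that holds its "api" and its "payload", one argument or row to a line. play_rows: Moves the arm, as the interface text tells. Its arguments: {"type":"object","properties":{"plan":{"type":"array"},"force":{"type":"number"}},"required":["plan"]}

```bash
mkdir -p pics; ls; cat > h.py <<'E'
import numpy as np, cv2
from cell import ctrl
from scipy.spatial.transform import Rotation as R
def rot(q): return R.from_quat([q[1],q[2],q[3],q[0]])
def mat(r):
    r=np.array(r,float); return r if r.shape==(3,3) else rot(r).as_matrix()
def snap(n):
    s=ctrl.sense(); d=ctrl.snapshot(n)
    d['f']=200/np.tan(np.radians(d['vertical_fov'])/2)
    if n=='wrist':
        T=np.eye(4);T[:3,:3]=mat(s['tool_rot']);T[:3,3]=s['tcp_pos'];T=T@np.array(d['hand_eye'])
    else:
        T=np.eye(4);T[:3,:3]=mat(d['rotation']);T[:3,3]=d['position']
    d['T']=T
    v,u=np.mgrid[:400,:640];z=d['range_z'];
    P=np.stack([(u-d['cx'])/d['f']*z,(v-d['cy'])/d['f']*z,z],-1)
    d['P']=P@T[:3,:3].T+T[:3,3]; d['P'][z==0]=np.nan
    return d
def pix(d,X):
    X=np.atleast_2d(X); p=(X-d['T'][:3,3])@d['T'][:3,:3]; return np.c_[p[:,0]/p[:,2]*d['f']+d['cx'],p[:,1]/p[:,2]*d['f']+d['cy']]
E
python3 - <<'E'
from h import *
s=ctrl.sense();print(s, ctrl.tip_reach)
o=[]
for n in('top','scene'):
    d=snap(n);print(n,d['f'],d['T'].round(3).tolist(),d['cx'],d['cy']);o.append(d['img']); np.savez('/tmp/%s.npz'%n,P=d['P'],img=d['img'])
cv2.imwrite('pics/a.png',cv2.resize(np.vstack(o),(480,600),interpolation=cv2.INTER_AREA) if 0 else np.vstack(o)[:, :][:800]) 
cv2.imwrite('pics/top.png',o[0]);cv2.imwrite('pics/scene.png',o[1])
E
```

```text
pics
{'time': 0.0, 'qpos': array([1.33002818e+00, 8.74611383e-02, 1.75110384e-01, 1.65976642e+00,
       1.04351876e-05, 1.57077737e+00]), 'joint_vel': array([-2.43175919e-04, -6.39695314e-04,  1.65974299e-03,  4.40984146e-05,
       -5.25007768e-04, -9.39933621e-04]), 'tau': array([ 2.81024717e-03, -5.20389998e+01,  4.64803648e+01,  1.60668843e-02,
        1.78811970e-04, -7.78051970e-07]), 'tcp_pos': array([0.13109525, 0.53393731, 0.24457027]), 'tool_rot': array([ 4.03416153e-04,  7.86902072e-01,  6.17077542e-01, -5.22915017e-04]), 'ft_force': array([ 0.08533302, -0.0343099 , -0.08107838]), 'moment': array([-0.01581358,  0.0166791 ,  0.0081503 ]), 'finger_gap': 0.9989836214949802} 0.014
top 361.7159566051764 [[-0.119, -0.973, 0.198, 0.393], [-0.993, 0.117, -0.022, 0.061], [-0.002, -0.199, -0.98, 0.889], [0.0, 0.0, 0.0, 1.0]] 321.7812890002512 202.05653222962434
scene 428.1941933961127 [[-0.621, -0.503, 0.601, 0.008], [-0.783, 0.383, -0.489, 0.478], [0.016, -0.775, -0.632, 0.634], [0.0, 0.0, 0.0, 1.0]] 316.300125850248 201.6191442851333
```

View pics/top.png

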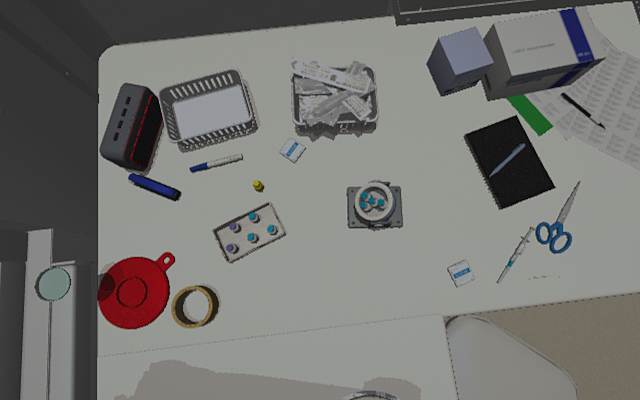

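```bash
python3 - <<'E'
from h import *
D=np.load('/tmp/top.npz');P=D['P'];img=D['img']
S=np.load('/tmp/scene.npz')
a=cv2.resize(img[165:275,205:415],None,fx=3.8,fy=3.8,interpolation=cv2.INTER_CUBIC)
cv2.imwrite('pics/crop.png',a[:420])
for nm,Q in(('top',D),('scene',S)):
  P=Q['P'];h=cv2.cvtColor(Q['img'],cv2.COLOR_BGR2HSV)
  for col,lo,hi in(('teal',80,105),('purple',118,150)):
    m=cv2.inRange(h,(lo,80,60),(hi,255,255)); 
    n,l,st,c=cv2.connectedComponentsWithStats(m)
    for i in range(1,n):
      if st[i,4]<12: continue
      p=P[l==i]; p=p[np.isfinite(p[:,0])]
      t=p[p[:,2]>np.percentile(p[:,2],60)-.003] if len(p) else p
      md=np.median(p,0); 
      if 0.2<md[0]<0.6 and abs(md[1])<.4 and md[2]>.02: print(nm,col,c[i].round(1),st[i,4],md.round(4),t.mean(0).round(4),np.percentile(p[:,2],95).round(4))
cv2.imwrite('pics/scene2.png',S['img'])
E
```

```text
top teal [363.4 194.3] 32 [ 0.5612 -0.0534  0.0848] [ 0.5608 -0.0533  0.086 ] 0.0885
top teal [370.9 200. ] 36 [ 0.5456 -0.0677  0.0906] [ 0.5448 -0.0677  0.0913] 0.0936
top teal [380.2 201.9] 37 [ 0.5377 -0.0864  0.0982] [ 0.5366 -0.0859  0.0988] 0.1015
top teal [362.6 204.1] 34 [ 0.5396 -0.0488  0.0841] [ 0.5385 -0.0491  0.0847] 0.0869
top teal [251.4 215.3] 34 [0.5511 0.2109 0.0478] [0.5498 0.2105 0.0482] 0.0506
top teal [270.2 228. ] 33 [0.5154 0.1694 0.0484] [0.5149 0.17   0.0486] 0.0506
top teal [250.2 236.4] 32 [0.5018 0.2173 0.0486] [0.5013 0.2181 0.0488] 0.051
top purple [231.7 225.4] 31 [0.5331 0.2583 0.0481] [0.5319 0.258  0.0488] 0.0517
top purple [229.  247.4] 27 [0.4826 0.2681 0.0482] [0.4823 0.2683 0.0481] 0.0501
scene teal [364.7 170.5] 33 [ 0.5373 -0.0879  0.0988] [ 0.5366 -0.0874  0.099 ] 0.1012
scene teal [345.8 175.6] 30 [ 0.5612 -0.0559  0.0844] [ 0.5606 -0.0548  0.0847] 0.0868
scene teal [355.5 174.6] 33 [ 0.5451 -0.0688  0.0912] [ 0.5449 -0.069   0.0913] 0.0935
scene teal [351.  181.8] 32 [ 0.538  -0.0498  0.0833] [ 0.5381 -0.0493  0.0837] 0.0862
scene teal [246.1 242.1] 36 [0.5498 0.21   0.0484] [0.5494 0.2096 0.0484] 0.0499
scene teal [273.4 242.9] 35 [0.5156 0.1677 0.0484] [0.5149 0.1684 0.0484] 0.0499
scene teal [255.8 258.4] 40 [0.5014 0.2175 0.0486] [0.5013 0.2173 0.0487] 0.0499
scene purple [228.9 258.7] 31 [0.5305 0.2577 0.0483] [0.5311 0.2575 0.0486] 0.0503
scene purple [237.5 277.6] 40 [0.4817 0.2679 0.0488] [0.4817 0.268  0.0488] 0.0506
```

View pics/crop.png

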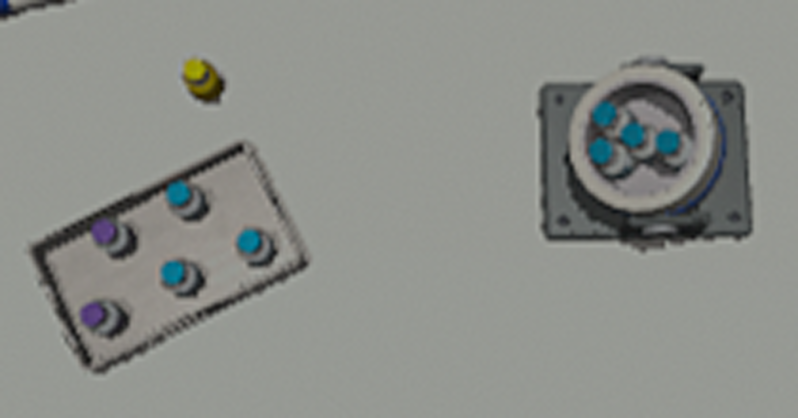

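View pics/scene.png

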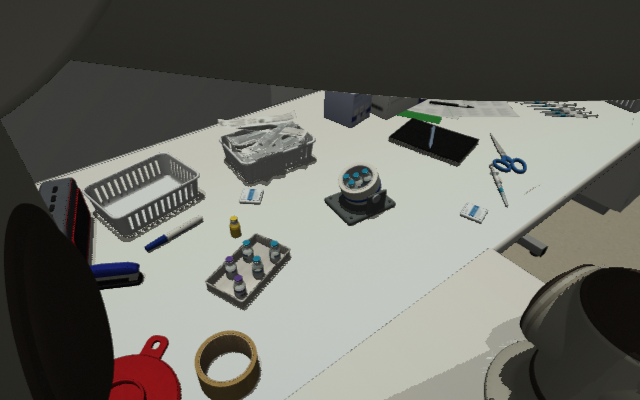

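```bash
python3 - <<'E'
from h import *
from scipy.optimize import minimize
caps=np.array([[.5449,-.0684,.0913],[.5607,-.054,.085],[.5383,-.0492,.0843],[.5366,-.0867,.0988]])
for n in('top','scene'):
    D=np.load('/tmp/%s.npz'%n);P=D['P'].reshape(-1,3);I=D['img'].reshape(-1,3).astype(int)
    k=np.isfinite(P[:,0])&(np.linalg.norm(P[:,:2]-[.54,-.06],axis=1)<.08)&(P[:,2]>.05)&(P[:,2]<.12)&((I.max(1)-I.min(1))<50)
    Q=P[k]
    def fr(v):
        a=np.array([np.sin(.384)*np.cos(v[0]),np.sin(.384)*np.sin(v[0]),np.cos(.384)])
        c=np.array([v[1],v[2],.048]); x=np.array([0,0,1])-a*a[2]; x/=np.linalg.norm(x); y=np.cross(a,x)
        return a,c,x,y
    def cost(v):
        a,c,x,y=fr(v);d=Q-c;ax=d@a+v[3];X=d@x;Y=d@y;r=np.hypot(X,Y)
        w=np.exp(-((ax-.037)/.0015)**2)
        return -(w*((r>.034)&(r<.045)) - w*((r>.045)|(r<.034))*1.0).sum()+0*v[3]
    best=None
    for psi in np.radians(range(60,121,10)):
        for s in range(3):
            b=minimize(cost,[psi,.545,-.07,0],method='Nelder-Mead',options=dict(initial_simplex=np.array([[psi,.545,-.07,0],[psi+.2,.545,-.07,0],[psi,.555,-.07,0],[psi,.545,-.06,0],[psi,.545,-.07,.003]])+s*np.array([0,.004,.004,0])))
            if best is None or b.fun<best.fun: best=b
    v=best.x;a,c,x,y=fr(v);print(n,len(Q),best.fun,np.degrees(v[0]),v[1:],'a',a)
    d=caps-c; print(np.c_[d@x,d@y,d@a].round(4)*1000, np.degrees(np.arctan2(d@y,d@x)).round(0))
d=snap('wrist');print(d['hand_eye'],d['f'],d['cx'],d['cy']);cv2.imwrite('pics/w0.png',d['img'])
E
```

```text
top 1178 -121.98875143182637 87.93216806314757 [ 0.54485641 -0.09055162 -0.00189735] a [0.01351772 0.37438819 0.92717353]
[[ -4.3  -0.8  48.4]
 [-20.5  14.5  48.2]
 [-24.5  -8.   49. ]
 [ 15.7  -8.4  48.4]] [-170.  145. -162.  -28.]
scene 1259 -5.008423890626998 124.07085874289875 [ 0.53923824 -0.06128383 -0.002752  ] a [-0.20987558  0.31032481  0.92717353]
[[ 24.6   0.7  36.8]
 [ 19.4  21.9  32.1]
 [  3.8   6.   37.6]
 [ 37.2 -16.4  39.8]] [  2.  48.  57. -24.]
[[ 1.00000000e+00  1.00158009e-05 -1.18294347e-05  1.98883083e-04]
 [-5.82678775e-06  9.50119852e-01  3.11885021e-01 -7.80494305e-02]
 [ 1.43631590e-05 -3.11885021e-01  9.50119852e-01 -1.28605009e-01]
 [ 0.00000000e+00  0.00000000e+00  0.00000000e+00  1.00000000e+00]] 288.54385204588567 319.0668620690572 201.81963422708262
```

View pics/w0.png

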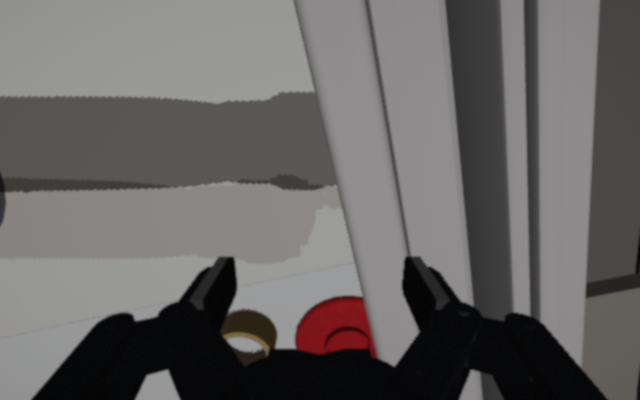

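```bash
cat >> h.py <<'E'
psi=np.radians(88);A=np.array([np.sin(.384)*np.cos(psi),np.sin(.384)*np.sin(psi),np.cos(.384)])
PX=np.array([0,0,1])-A*A[2];PX/=np.linalg.norm(PX);PY=np.cross(A,PX)
PR=np.c_[PX,PY,A]; C0=np.array([.5448,-.0887,.0475])
def pot(p,c=None): return (C0 if c is None else c)+PR@np.array(p)/1000.   # mm in pot -> world
def inpot(X): return (np.atleast_2d(X)-C0)@PR*1000
RPOT=np.c_[PY,PX,-A]
def yawdown(deg):
    c,s=np.cos(np.radians(deg)),np.sin(np.radians(deg)); return np.array([[c,s,0],[s,-c,0],[0,0,-1.]])
def rows(p,Rm,N,start=None):
    s=ctrl.sense(); R0,p0=(mat(s['tool_rot']),np.array(s['tcp_pos'])) if start is None else start
    Rr=R0.T@Rm; t=R0.T@(np.array(p)-p0); w=R.from_matrix(Rr).as_rotvec(); r=R.from_rotvec(w/N).as_matrix()
    M=sum(np.linalg.matrix_power(r,k) for k in range(N)); sh=np.linalg.solve(M,t)*100
    print('N',N,'row shift cm',sh.round(3),'|',np.linalg.norm(sh).round(2),'turn deg',np.degrees(w/N).round(2),'tot cm',(t*100).round(2),'tot deg',np.degrees(w).round(1))
    T=[];q=R0.copy();x=p0.copy()
    for k in range(N): x=x+q@sh/100;q=q@r;T.append(x.round(3))
    return np.array(T)
E
python3 - <<'E'
from h import *
T=rows(pot([8,-3,150]),RPOT,16);print(T[[4,8,12,15]])
E
```

```text
N 16 row shift cm [-0.289  4.651  1.213] | 4.82 turn deg [-1.15 -0.93  4.82] tot cm [-45.89  53.73   5.56] tot deg [-18.4 -15.   77.2]
[[ 0.339  0.427  0.195]
 [ 0.463  0.282  0.176]
 [ 0.533  0.103  0.177]
 [ 0.544 -0.04   0.19 ]]
```

>>> {"api": "play_rows", "payload": {
  "plan": [
    [3, -0.29, 4.65, 1.21, -1.15, -0.93, 4.82],
    [3, -0.29, 4.65, 1.21, -1.15, -0.93, 4.82],
    [3, -0.29, 4.65, 1.21, -1.15, -0.93, 4.82],
    [3, -0.29, 4.65, 1.21, -1.15, -0.93, 4.82],
    [3, -0.29, 4.65, 1.21, -1.15, -0.93, 4.82],
    [3, -0.29, 4.65, 1.21, -1.15, -0.93, 4.82],
    [3, -0.29, 4.65, 1.21, -1.15, -0.93, 4.82],
    [3, -0.29, 4.65, 1.21, -1.15, -0.93, 4.82]
  ],
  "force": 20
}}

```text
time: 0.95
tcp_pos: [0.4375, 0.3206, 0.1787]
tool_rot: [0.102, 0.943, 0.318, -0.002]
ft_force: [0.3, 0.0, 0.6]
finger_gap: 0.346
```

>>> {"api": "play_rows", "payload": {
  "plan": [
    [3, -0.29, 4.65, 1.21, -1.15, -0.93, 4.82],
    [3, -0.29, 4.65, 1.21, -1.15, -0.93, 4.82],
    [3, -0.29, 4.65, 1.21, -1.15, -0.93, 4.82],
    [3, -0.29, 4.65, 1.21, -1.15, -0.93, 4.82],
    [3, -0.29, 4.65, 1.21, -1.15, -0.93, 4.82],
    [3, -0.29, 4.65, 1.21, -1.15, -0.93, 4.82],
    [3, -0.29, 4.65, 1.21, -1.15, -0.93, 4.82],
    [3, -0.29, 4.65, 1.21, -1.15, -0.93, 4.82]
  ]
}}

```text
time: 1.75
tcp_pos: [0.5437, -0.0414, 0.1895]
tool_rot: [0.19, 0.982, -0.018, -0.003]
ft_force: [0.1, -0.2, -0.8]
finger_gap: 0.348
```

```bash
cat >> h.py <<'E'
def caps(d,col='teal',zmin=.03):
    h=cv2.cvtColor(d['img'],cv2.COLOR_BGR2HSV); lo,hi=(80,105) if col=='teal' else (118,150)
    m=cv2.inRange(h,(lo,80,50),(hi,255,255)); n,l,st,c=cv2.connectedComponentsWithStats(m); out=[]
    for i in range(1,n):
        if st[i,4]<60: continue
        p=d['P'][l==i];p=p[np.isfinite(p[:,0])]
        if len(p)<30: continue
        out.append((c[i].round(0),st[i,4],p))
    return out
def captop(p,ax):  # centre of top disc: points within 1.5 mm of the highest along ax
    hgt=p@ax; top=np.percentile(hgt,92); t=p[np.abs(hgt-top)<.0015]
    return (t.min(0)+t.max(0))/2, t.mean(0), len(t)
E
python3 - <<'E'
from h import *
s=ctrl.sense();print(s['time'],s['tcp_pos'],s['finger_gap'],'target',pot([8,-3,150]),'err',mat(s['tool_rot'])[:,2],-A, s['ft_force'])
d=snap('wrist');cv2.imwrite('pics/w1.png',cv2.resize(d['img'][:,120:520],(800,800))[0:600] if 0 else d['img']);np.savez('/tmp/w1.npz',P=d['P'],img=d['img'])
for c,a,p in caps(d):
    m,me,n=captop(p,A);print(c,a,n,inpot(m).round(1),inpot(me).round(1))
# rim plane fit
Q=d['P'].reshape(-1,3);Q=Q[np.isfinite(Q[:,0])];q=inpot(Q);r=np.hypot(q[:,0],q[:,1])
for lo in range(30,50,2):
    k=(q[:,2]>lo)&(q[:,2]<=lo+2)&(r>33)&(r<48);print(lo,k.sum(),end=' ')
k=(abs(q[:,2]-37)<4)&(r>32)&(r<48)
c,_,_,_=np.linalg.lstsq(np.c_[Q[k],][:,:2].__array__() if 0 else np.c_[Q[k][:,:2],np.ones(k.sum())],Q[k][:,2],rcond=None)
n=np.array([-c[0],-c[1],1]);n/=np.linalg.norm(n);print('normal',n,A,'rng',q[k].min(0),q[k].max(0),q[k].mean(0))
E
```

```text
1.75 [ 0.54372415 -0.04136975  0.1894681 ] 0.34787073894659715 target [ 0.54350414 -0.03984758  0.18957309] err [-0.01336396 -0.37345461 -0.92755219] [-0.01307447 -0.37440393 -0.92717353] [ 0.09799256 -0.16098209 -0.79086024]
[315. 176.] 231 110 [[-20.2  -4.4  48.1]] [[-20.4  -4.3  48.2]]
[342. 180.] 132 80 [[-15.1  18.1  47.3]] [[-15.1  18.1  47.5]]
[319. 210.] 522 266 [[ 9.2 -1.3 48.2]] [[10.1 -1.4 48.1]]
30 72 32 74 34 224 36 1903 38 1213 40 16 42 4 44 0 46 2 48 0 normal [0.03831411 0.37172303 0.9275527 ] [0.01307447 0.37440393 0.92717353] rng [-45.60022553 -41.75284911  33.05139109] [43.70902202 47.48464445 40.97469057] [-4.90542259  4.17277835 37.57336665]
```

View pics/w1.png

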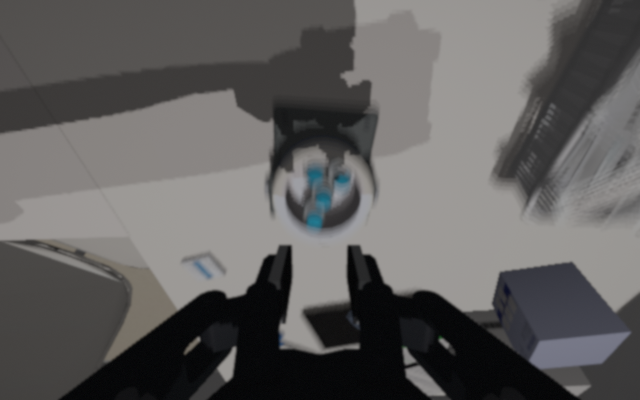

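>>> {"api": "play_rows", "payload": {
  "plan": [
    [3, 0, 0, 2, 0, 0, 0],
    [3, 0, 0, 2, 0, 0, 0],
    [3, 0, 0, 1.5, 0, 0, 0],
    [3, 0, 0, 0.5, 0, 0, 0],
    [3, 0, 0, 0, 0, 0, 0],
    [3, 0, 0, 0, 0, 0, 0],
    [3, 0, 0, 0, 0, 0, 0],
    [3, 0, 0, 0, 0, 0, 0]
  ]
}}

```text
time: 2.6
tcp_pos: [0.5435, -0.0615, 0.1349]
tool_rot: [0.19, 0.982, -0.016, -0.002]
ft_force: [0.1, 0.6, -0.7]
finger_gap: 0.353
```

```bash
cat >> h.py <<'E'
def segcaps(d,ax,lo,hi,col='teal'):
    # teal points whose height along ax (pot mm) is cap top, clustered
    h=cv2.cvtColor(d['img'],cv2.COLOR_BGR2HSV); a,b=(80,105) if col=='teal' else (118,150)
    m=cv2.inRange(h,(a,70,40),(b,255,255))>0
    q=inpot(d['P'].reshape(-1,3)).reshape(400,640,3)
    m&=(q[...,2]>lo)&(q[...,2]<hi)
    n,l,st,c=cv2.connectedComponentsWithStats(m.astype(np.uint8)); out=[]
    for i in range(1,n):
        if st[i,4]<40: continue
        p=q[l==i]; out.append((c[i].round(0).tolist(),int(st[i,4]),((np.percentile(p,2,axis=0)+np.percentile(p,98,axis=0))/2).round(1).tolist(),p.mean(0).round(1).tolist(),np.ptp(p,axis=0).round(1).tolist()))
    return out
def rim(d):
    q=inpot(d['P'].reshape(-1,3)); q=q[np.isfinite(q[:,0])]; r=np.hypot(q[:,0],q[:,1])
    z=np.median(q[(abs(q[:,2]-37)<4)&(r>36)&(r<43),2]); k=(abs(q[:,2]-z)<1.5)&(r<52)&(r>28); q=q[k]
    from scipy.optimize import least_squares
    def f(v):
        r=np.hypot(q[:,0]-v[0],q[:,1]-v[1]); return np.maximum(34-r,0)+np.maximum(r-45,0)
    v=least_squares(f,[0,0],loss='soft_l1').x; r=np.hypot(q[:,0]-v[0],q[:,1]-v[1])
    return v.round(2),round(z,2),len(q),np.percentile(r,[1,5,95,99]).round(1)
E
python3 - <<'E'
from h import *
snap('wrist');d=snap('wrist');s=ctrl.sense();print(s['time'],inpot(s['tcp_pos']),s['joint_vel'].round(4))
np.savez('/tmp/w2.npz',P=d['P'],img=d['img'])
print('rim',rim(d))
for o in segcaps(d,A,46,51): print(o)
cv2.imwrite('pics/w2.png',cv2.resize(d['img'][80:380,170:490],(800,750))[:600])
d=snap('top');print('rimtop',rim(d))
for o in segcaps(d,A,45,52): print(o)
E
```

```text
2.7 [[ 7.50181679 -2.42494966 90.91712563]] [-0.0012  0.0012 -0.0041 -0.0006  0.0003 -0.0018]
rim (array([-0.63,  3.1 ]), np.float64(37.77), 4494, array([31. , 33.6, 44. , 44.7]))
([313.0, 191.0], 392, [-23.3, -4.0, 48.1], [-23.4, -4.2, 48.1], [13.9, 13.7, 3.3])
([348.0, 197.0], 369, [-19.1, 18.2, 47.6], [-19.0, 18.2, 47.5], [13.5, 13.4, 3.6])
([324.0, 221.0], 375, [-2.9, 2.9, 47.8], [-3.1, 3.0, 47.9], [14.2, 14.2, 3.2])
([313.0, 249.0], 351, [17.3, -4.5, 48.0], [17.1, -4.4, 48.0], [14.1, 13.9, 3.4])
rimtop (array([0., 0.]), np.float64(37.84), 1, array([42.5, 42.5, 42.5, 42.5]))
```

View pics/w2.png

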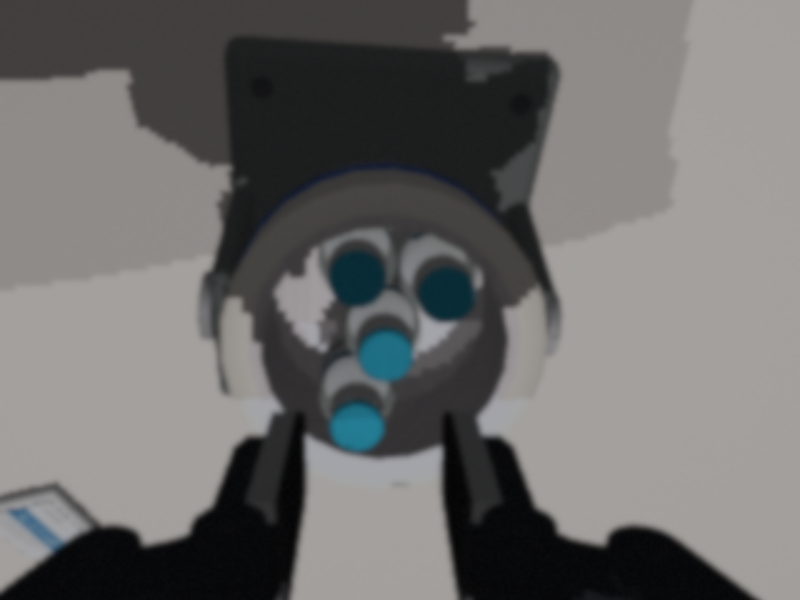

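```bash
sed -i 's/C0=np.array(\[.5448,-.0887,.0475\])/C0=np.array([.5448,-.0887,.0475])+PR@np.array([-.8,3.1,.7])\/1000/' h.py
python3 - <<'E'
from h import *
print(C0)
s=ctrl.sense();Rm=mat(s['tool_rot']);p=np.array(s['tcp_pos'])
D=np.load('/tmp/w2.npz');t=(D['P'].reshape(-1,3)-p)@Rm*1000
k=np.isfinite(t[:,0])&(t[:,2]<40)&(t[:,2]>-20)
q=t[k]
for sg in(-1,1):
    w=q[q[:,0]*sg>0];top=np.percentile(w[:,2],99);e=w[w[:,2]>top-3];print(sg,len(w),'tipz',top,'x',e[:,0].min(),e[:,0].max(),'y',e[:,1].min(),e[:,1].max())
rows(pot([18.1,-7.6,42.5+14]),RPOT,1)
E
```

```text
[ 0.54793315 -0.08780482  0.04784932]
-1 1062 tipz 11.287378372730535 x -19.018760194972984 -12.456005601476052 y -10.962582005830871 8.447472376317274
1 1092 tipz 39.6767775658349 x 196.88919708905155 202.619717885215 y -16.703193728035288 -11.159307840913012
N 1 row shift cm [-0.206  0.986  3.356] | 3.5 turn deg [-0.12 -0.09  0.06] tot cm [-0.21  0.99  3.36] tot deg [-0.1 -0.1  0.1]
```

>>> {"api": "play_rows", "payload": {
  "plan": [
    [2.6, -0.2, 1.1, 0.5, 0, 0, 0],
    [2.6, 0, 0, 1.2, 0, 0, 0],
    [2.6, 0, 0, 1.0, 0, 0, 0],
    [2.6, 0, 0, 0.6, 0, 0, 0],
    [2.6, 0, 0, 0.15, 0, 0, 0],
    [2.6, 0, 0, 0, 0, 0, 0],
    [2.0, 0, 0, 0, 0, 0, 0],
    [1.4, 0, 0, 0, 0, 0, 0]
  ],
  "force": 20
}}

```text
time: 3.55
tcp_pos: [0.5406, -0.0846, 0.1066]
tool_rot: [0.19, 0.982, -0.016, -0.003]
ft_force: [0.5, 1.1, -0.4]
finger_gap: 0.167
```

```bash
python3 - <<'E'
from h import *
s=ctrl.sense();print(inpot(s['tcp_pos']),s['finger_gap'],s['ft_force'],s['moment'])
d=snap('wrist');cv2.imwrite('pics/w3.png',cv2.resize(d['img'][130:380,170:490],(800,625))[:600])
for o in segcaps(d,A,44,51): print(o)
E
```

```text
[[19.26830924 -7.4634484  55.62386907]] 0.16726595728194324 [ 0.53070167  1.09087893 -0.3964939 ] [ 0.34026153 -0.05725902  0.02794057]
([315.0, 189.0], 633, [-22.5, -7.4, 47.4], [-22.6, -7.3, 47.4], [14.0, 13.9, 4.4])
([360.0, 197.0], 615, [-18.2, 14.9, 46.9], [-18.3, 14.9, 46.8], [14.3, 14.2, 4.5])
([330.0, 226.0], 561, [-2.2, 0.2, 47.0], [-2.5, 0.3, 47.2], [14.4, 13.5, 4.3])
([319.0, 262.0], 533, [18.4, -5.4, 47.8], [18.2, -5.2, 47.8], [14.1, 13.9, 6.3])
```

View pics/w3.png

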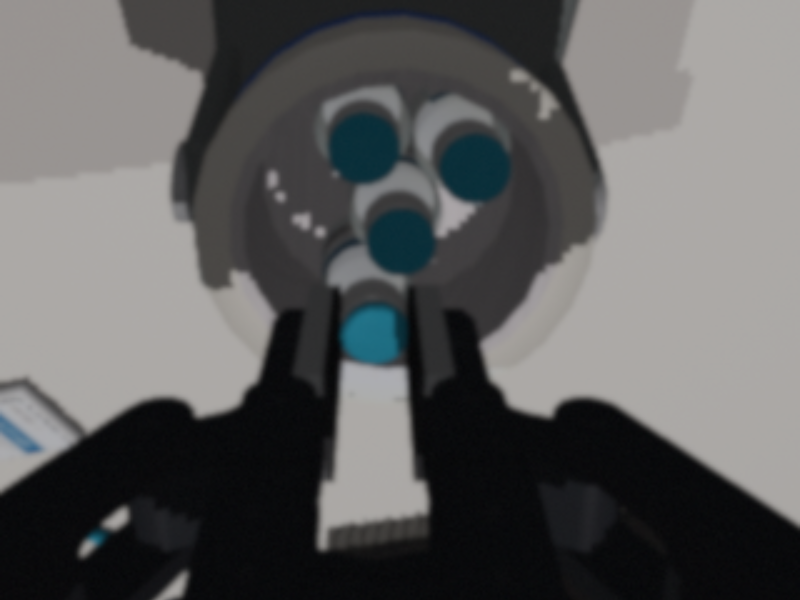

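```bash
python3 - <<'E'
from h import *
d=snap('wrist');s=ctrl.sense();Rm=mat(s['tool_rot'])
print(s['time'],inpot(s['tcp_pos']),(PR.T@Rm).round(3).tolist())
print(inpot(d['T'][:3,3]),(PR.T@d['T'][:3,:3]).round(3).tolist())
print(inpot(d['P'][262,319]),d['range_z'][262,319])
for o in segcaps(d,A,44,51): print(o)
E
```

```text
3.65 [[19.25565535 -7.48956261 55.52947616]] [[-0.001, 1.0, -0.002], [1.0, 0.001, 0.002], [0.002, -0.002, -1.0]]
[[-60.44363457  -5.66061275 184.22382957]] [[-0.001, 0.951, 0.31], [1.0, 0.001, 0.002], [0.001, 0.31, -0.951]]
[[17.70289073 -5.43531327 48.11111536]] 0.15364477
([315.0, 189.0], 635, [-22.5, -7.3, 47.3], [-22.5, -7.4, 47.4], [14.0, 13.9, 3.7])
([360.0, 197.0], 612, [-18.2, 14.9, 46.6], [-18.2, 14.9, 46.8], [14.4, 14.3, 4.1])
([330.0, 226.0], 564, [-2.3, 0.2, 47.0], [-2.5, 0.3, 47.1], [14.3, 13.5, 3.9])
([319.0, 262.0], 529, [18.5, -5.4, 47.7], [18.2, -5.2, 47.7], [14.9, 13.9, 6.4])
```

```bash
python3 - <<'E'
from h import *
for i in range(3):
    s=ctrl.sense();d=ctrl.snapshot('wrist');print(s['time'],s['tcp_pos'],np.array(d['hand_eye'])[:3,3],s['finger_gap'])
E
```

```text
3.65 [ 0.5405511  -0.08459544  0.10654856] [ 0.00212447 -0.07995143 -0.12851121] 0.16717450103139844
3.7 [ 0.54051866 -0.08461563  0.10653493] [ 0.00212447 -0.07995144 -0.12851128] 0.16659921946918668
3.75 [ 0.5405014  -0.0846348   0.10651172] [ 0.00212448 -0.07995146 -0.12851134] 0.16577631953206887
```

```bash
sed -i "s/@np.array(\[-.8,3.1,.7\])/@np.array([.2,1.1,.7])/; s/T=T@np.array(d\['hand_eye'\])/H=np.array(d['hand_eye']);H[:3,3]=[0,-.079,-.1286];T=T@H/" h.py; python3 -c "
from h import *
print(C0,inpot(ctrl.sense()['tcp_pos']))"
```

```text
[ 0.54590201 -0.08866163  0.04822395] [[18.24924532 -5.55065753 55.45642364]]
```

>>> {"api": "play_rows", "payload": {
  "plan": [
    [1.0, 0, 0, 0, 0, 0, 0],
    [1.0, 0, 0, 0, 0, 0, 0],
    [1.0, 0, 0, -0.1, 0, 0, 0],
    [1.0, 0, 0, -0.2, 0, 0, 0],
    [1.0, 0, 0, -0.2, 0, 0, 0],
    [1.0, 0, 0, -0.2, 0, 0, 0],
    [1.0, 0, 0, 0, 0, 0, 0],
    [1.0, 0, 0, 0, 0, 0, 0]
  ],
  "force": 20
}}

```text
time: 4.6
tcp_pos: [0.5404, -0.0821, 0.1128]
tool_rot: [0.19, 0.982, -0.017, -0.003]
ft_force: [-0.0, 0.2, -0.5]
finger_gap: 0.151
```

```bash
python3 - <<'E'
from h import *
s=ctrl.sense();print(s['time'],inpot(s['tcp_pos']),s['finger_gap'],s['ft_force'],s['moment'])
d=snap('wrist');cv2.imwrite('pics/w4.png',cv2.resize(d['img'][130:380,170:490],(800,625))[:600])
print(rim(d))
for o in segcaps(d,A,44,58): print(o)
E
```

```text
4.6 [[18.30910465 -5.68280615 62.24037247]] 0.15087393933593757 [-0.04102928  0.22973107 -0.50232494] [0.39604349 0.02038021 0.00307828]
(array([ 0.74, -0.35]), np.float64(37.11), 5964, array([32.4, 33.9, 44.3, 45. ]))
([316.0, 185.0], 581, [-22.5, -7.4, 47.4], [-22.5, -7.5, 47.4], [14.1, 13.5, 4.3])
([358.0, 193.0], 566, [-18.2, 14.7, 46.8], [-18.3, 14.8, 46.8], [13.8, 14.3, 4.2])
([330.0, 221.0], 523, [-2.3, 0.0, 47.1], [-2.5, 0.1, 47.2], [14.8, 14.0, 4.2])
([319.0, 262.0], 499, [18.5, -5.7, 54.3], [18.3, -5.5, 54.4], [14.2, 12.6, 6.2])
```

>>> {"api": "play_rows", "payload": {
  "plan": [
    [1.0, -0.45, -0.05, 0, 0, 0, 0],
    [1.0, -0.44, -0.06, 0, 0, 0, 0],
    [1.0, -0.25, -0.3, 0, 0, 0, 0],
    [1.0, -0.25, -0.3, 0, 0, 0, 0],
    [1.0, -0.14, -0.36, 0, 0, 0, 0],
    [1.0, -0.13, -0.37, 0, 0, 0, 0],
    [1.0, 0, -0.47, 0, 0, 0, 0],
    [1.0, 0.01, -0.47, 0, 0, 0, 0]
  ]
}}

```text
time: 5.45
tcp_pos: [0.5247, -0.0592, 0.1037]
tool_rot: [0.19, 0.982, -0.017, -0.003]
ft_force: [0.5, -0.2, -0.2]
finger_gap: 0.153
```

```bash
cat > look.py <<'E'
import sys
from h import *
d=snap('wrist');s=ctrl.sense();print(s['time'],'tcp',inpot(s['tcp_pos']).round(1),'gap',round(s['finger_gap'],3),'F(pot)',(np.array(s['ft_force'])@PR).round(2),'M',s['moment'].round(2))
if len(sys.argv)>1: cv2.imwrite('pics/%s.png'%sys.argv[1],cv2.resize(d['img'][130:380,170:490],(800,625))[:600])
try: print('rim',rim(d))
except Exception as e: print('norim')
for o in segcaps(d,A,38,62): print(o[0],o[1],o[2],o[4],'r',round(float(np.hypot(*o[2][:2])),1),'ang',round(float(np.degrees(np.arctan2(o[2][1],o[2][0]))),0))
E
python3 look.py w5
```

```text
5.5 tcp [[ -6.4 -22.2  62.1]] gap 0.148 F(pot) [-0.85  1.25  0.44] M [ 0.25 -0.38  0.22]
rim (array([ 0.63, -0.03]), np.float64(37.02), 4645, array([30.5, 33.1, 44.6, 45.3]))
[346.0, 227.0] 503 [-23.0, -7.5, 46.5] [13.3, 14.2, 6.5] r 24.2 ang -162.0
[387.0, 234.0] 528 [-18.3, 14.8, 46.1] [14.3, 14.5, 6.2] r 23.5 ang 141.0
[363.0, 258.0] 287 [-4.5, 1.5, 51.9] [17.6, 12.0, 19.7] r 4.7 ang 162.0
[319.0, 262.0] 530 [-5.8, -22.4, 55.9] [14.9, 12.7, 12.2] r 23.1 ang -105.0
```

View pics/w5.png

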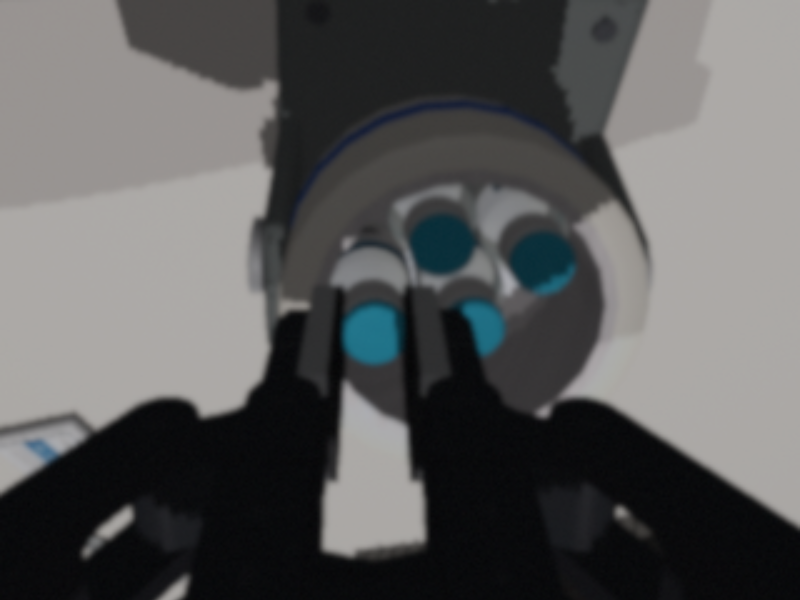

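>>> {"api": "play_rows", "payload": {
  "plan": [
    [1.0, 0, 0, 0.12, 0, 0, 0],
    [1.0, 0, 0, 0, 0, 0, 0],
    [2.2, 0, 0, 0, 0, 0, 0],
    [2.2, 0, 0, 0, 0, 0, 0],
    [2.2, 0, 0, 0, 0, 0, 0],
    [2.2, 0, 0, -1, 0, 0, 0],
    [2.2, 0, 1, -1.5, 0, 0, 0],
    [2.2, 0, 0, 0, 0, 0, 0]
  ]
}}

```text
time: 6.3
tcp_pos: [0.5257, -0.0599, 0.1324]
tool_rot: [0.19, 0.982, -0.017, -0.001]
ft_force: [1.0, -0.5, 0.8]
finger_gap: 0.259
```

```bash
python3 look.py w6
```

```text
6.35 tcp [[  4.9 -21.5  87.4]] gap 0.258 F(pot) [-0.25  0.02  0.42] M [0.35 0.03 0.  ]
rim (array([ 0.28, -0.07]), np.float64(37.1), 4591, array([30.9, 33.6, 44.2, 44.9]))
[341.0, 194.0] 407 [-22.8, -7.3, 47.2] [13.3, 14.3, 5.7] r 23.9 ang -162.0
[377.0, 200.0] 401 [-18.3, 14.8, 46.6] [13.6, 14.1, 6.0] r 23.5 ang 141.0
[317.0, 218.0] 398 [-7.3, -22.4, 47.1] [14.7, 13.4, 6.9] r 23.6 ang -108.0
[352.0, 224.0] 393 [-2.3, 0.0, 46.6] [14.7, 14.0, 5.7] r 2.3 ang 180.0
```

```bash
python3 - <<'E'
from h import *
print(rows([.516,.169,.115],yawdown(-2),7))
E
```

```text
N 7 row shift cm [-0.247 -3.253 -0.485] | 3.3 turn deg [ 3.12 -0.03  0.  ] tot cm [ -1.71 -21.79  -7.02] tot deg [21.9 -0.2  0. ]
[[ 0.524 -0.028  0.123]
 [ 0.523  0.005  0.118]
 [ 0.521  0.037  0.113]
 [ 0.52   0.07   0.111]
 [ 0.519  0.103  0.111]
 [ 0.517  0.136  0.112]
 [ 0.516  0.169  0.115]]
```

>>> {"api": "play_rows", "payload": {
  "plan": [
    [2.6, -0.25, -3.25, -0.49, 3.12, 0, 0],
    [2.6, -0.25, -3.25, -0.49, 3.12, 0, 0],
    [2.6, -0.25, -3.25, -0.49, 3.12, 0, 0],
    [2.6, -0.25, -3.25, -0.49, 3.12, 0, 0],
    [2.6, -0.25, -3.25, -0.49, 3.12, 0, 0],
    [2.6, -0.25, -3.25, -0.49, 3.12, 0, 0],
    [2.6, -0.25, -3.25, -0.49, 3.12, 0, 0],
    [2.6, 0, 0, 0, 0, 0, 0]
  ]
}}

```text
time: 7.15
tcp_pos: [0.5145, 0.1711, 0.1138]
tool_rot: [-0.001, 1.0, -0.016, 0.0]
ft_force: [0.0, 0.7, 0.2]
finger_gap: 0.302
```

```bash
cat > trayl.py <<'E'
import sys
from h import *
snap('wrist');snap('wrist');d=snap('wrist');s=ctrl.sense();Rm=mat(s['tool_rot']);tc=np.array(s['tcp_pos']);print(s['time'],tc,s['joint_vel'].round(3),s['finger_gap'])
if len(sys.argv)>1: cv2.imwrite('pics/%s.png'%sys.argv[1],d['img'])
h=cv2.cvtColor(d['img'],cv2.COLOR_BGR2HSV);P=d['P']
for col,a,b in(('teal',80,105),('purple',118,150)):
    m=(cv2.inRange(h,(a,70,40),(b,255,255))>0)&(P[...,2]>.044)&(P[...,2]<.056)&(P[...,1]>.1)
    n,l,st,c=cv2.connectedComponentsWithStats(m.astype(np.uint8))
    for i in range(1,n):
        if st[i,4]<40: continue
        p=P[l==i];p=p[p[:,2]>np.median(p[:,2])-.002];mid=(np.percentile(p,2,axis=0)+np.percentile(p,98,axis=0))/2
        print(col,c[i].round(0),st[i,4],mid.round(4),'size',np.ptp(p,axis=0).round(4),'tool mm',((mid-tc)@Rm*1000).round(1))
E
python3 trayl.py t1
```

```text
7.3 [0.51459058 0.16832055 0.11341385] [-0.011 -0.002 -0.     0.003  0.001 -0.   ] 0.3006793659612697
teal [299. 157.] 360 [0.5028 0.2163 0.0486] size [0.0137 0.0139 0.0035] tool mm [-13.4 -47.7  64.7]
teal [371. 165.] 350 [0.5508 0.2089 0.0486] size [0.0139 0.0138 0.0036] tool mm [ 34.8 -41.9  64.8]
teal [322. 223.] 289 [0.5164 0.1681 0.0486] size [0.0132 0.0145 0.0036] tool mm [ 1.8  0.  64.8]
purple [264.  77.] 434 [0.4834 0.2665 0.0487] size [0.0138 0.0134 0.0037] tool mm [-34.5 -97.2  64.5]
purple [344.  92.] 422 [0.533  0.2562 0.0487] size [0.0138 0.0136 0.0038] tool mm [ 15.4 -88.6  64.6]
```

>>> {"api": "play_rows", "payload": {
  "plan": [
    [2.6, 0.18, 0, 1.5, 0, 0, 0],
    [2.6, 0, 0, 2.0, 0, 0, 0],
    [2.6, 0, 0, 1.4, 0, 0, 0],
    [2.6, 0, 0, 0.6, 0, 0, 0],
    [2.6, 0, 0, 0.13, 0, 0, 0],
    [2.2, 0, 0, 0, 0, 0, 0],
    [1.4, 0, 0, 0, 0, 0, 0],
    [1.0, 0, 0, 0, 0, 0, 0]
  ],
  "force": 20
}}

```text
time: 8.1
tcp_pos: [0.517, 0.1687, 0.0583]
tool_rot: [0.0, 1.0, -0.017, 0.001]
ft_force: [0.2, -0.6, 1.2]
finger_gap: 0.142
```

>>> {"api": "play_rows", "payload": {
  "plan": [
    [1.0, 0, 0, 0, 0, 0, 0],
    [1.0, 0, 0, 0, 0, 0, 0],
    [1.0, 0, 0, -0.5, 0, 0, 0],
    [1.0, 0, 0, -1.5, 0, 0, 0],
    [1.0, 0, 0, -2, 0, 0, 0],
    [1.0, 0, 0, -2.5, 0, 0, 0],
    [1.0, 0, 0, -2, 0, 0, 0],
    [1.0, 0, 0, 0, 0, 0, 0]
  ]
}}

```text
time: 8.9
tcp_pos: [0.518, 0.1691, 0.1467]
tool_rot: [-0.0, 1.0, -0.017, 0.003]
ft_force: [0.2, -0.7, -0.6]
finger_gap: 0.144
```

```bash
python3 - <<'E'
from h import *
snap('wrist');d=snap('wrist');s=ctrl.sense();Rm=mat(s['tool_rot']);tc=np.array(s['tcp_pos']);print(s['time'],tc,s['finger_gap'],s['ft_force'])
h=cv2.cvtColor(d['img'],cv2.COLOR_BGR2HSV);m=cv2.inRange(h,(80,70,40),(105,255,255))>0
t=(d['P'].reshape(-1,3)-tc)@Rm*1000;m=m.reshape(-1)&(abs(t[:,0])<12)&(abs(t[:,1])<14)&(abs(t[:,2])<40)
print(m.sum(),np.percentile(t[m],[2,50,98],axis=0).round(1) if m.sum() else '')
print(rows(pot([4,21,105]),RPOT,9))
E
```

```text
9.0 [0.51684074 0.1687591  0.14317444] 0.140340141116546 [ 0.39091859  0.63707051 -0.33816854]
447 [[-4.9 -6.5  7. ]
 [ 0.5 -0.4  8.2]
 [ 5.9  6.3 10.5]]
N 9 row shift cm [0.654 2.438 0.377] | 2.55 turn deg [-2.44 -0.01  0.01] tot cm [ 5.87 22.07 -0.37] tot deg [-22.   -0.1   0.1]
[[ 0.523  0.144  0.139]
 [ 0.528  0.119  0.137]
 [ 0.534  0.095  0.135]
 [ 0.54   0.07   0.134]
 [ 0.545  0.045  0.135]
 [ 0.551  0.02   0.136]
 [ 0.557 -0.005  0.139]
 [ 0.562 -0.029  0.142]
 [ 0.568 -0.054  0.147]]
```

>>> {"api": "play_rows", "payload": {
  "plan": [
    [1.0, 0.65, 2.44, 0.0, -2.44, 0, 0],
    [1.0, 0.65, 2.44, 0.0, -2.44, 0, 0],
    [1.0, 0.65, 2.44, 0.1, -2.44, 0, 0],
    [1.0, 0.65, 2.44, 0.2, -2.44, 0, 0],
    [1.0, 0.65, 2.44, 0.2, -2.44, 0, 0],
    [1.0, 0.65, 2.44, 0.3, -2.44, 0, 0],
    [1.0, 0.65, 2.44, 0.3, -2.44, 0, 0],
    [1.0, 0.65, 2.44, 0.3, -2.44, 0, 0]
  ]
}}

```text
time: 9.8
tcp_pos: [0.5616, -0.0291, 0.1568]
tool_rot: [0.171, 0.985, -0.016, -0.004]
ft_force: [1.2, 0.6, -0.6]
finger_gap: 0.146
```

>>> {"api": "play_rows", "payload": {
  "plan": [
    [1.0, 0.65, 2.44, 0.3, -2.44, 0, 0],
    [1.0, 0, 0, 0, 0, 0, 0],
    [1.0, 0, 0, 0, 0, 0, 0],
    [1.0, 0, 0, 0, 0, 0, 0],
    [1.0, 0, 0, 0, 0, 0, 0],
    [1.0, 0, 0, 0, 0, 0, 0],
    [1.0, 0, 0, 0, 0, 0, 0],
    [1.0, 0, 0, 0, 0, 0, 0]
  ]
}}

```text
time: 10.6
tcp_pos: [0.5677, -0.052, 0.1634]
tool_rot: [0.191, 0.981, -0.016, -0.003]
ft_force: [-0.2, -0.5, -0.0]
finger_gap: 0.141
```

```bash
cat >> look.py <<'E'
Rm=mat(s['tool_rot']);tc=np.array(s['tcp_pos']);t=(d['P'].reshape(-1,3)-tc)@Rm*1000
h=cv2.cvtColor(d['img'],cv2.COLOR_BGR2HSV);m=cv2.inRange(h,(80,70,40),(105,255,255))>0
m=m.reshape(-1)&(abs(t[:,0])<10)&(abs(t[:,1])<12)&(abs(t[:,2]-8)<8)
if m.sum()>50: print('held cap tool mm',np.percentile(t[m],[3,50,97],axis=0).round(1).tolist())
# glass/body visible under the cap: silhouette centre vs cap, if any
print('rel rotation to pot deg',np.degrees(R.from_matrix(RPOT.T@Rm).as_rotvec()).round(2))
E
python3 look.py w7
```

```text
10.65 tcp [[  8.5  20.5 120.8]] gap 0.145 F(pot) [0.32 0.52 1.2 ] M [0.35 0.02 0.04]
rim (array([0.27, 0.17]), np.float64(37.22), 3364, array([31.1, 33.6, 44.2, 44.9]))
[280.0, 177.0] 303 [-22.4, -7.3, 47.4] [14.1, 13.8, 4.3] r 23.6 ang -162.0
[311.0, 183.0] 279 [-18.4, 15.0, 46.7] [13.9, 13.1, 4.6] r 23.7 ang 141.0
[261.0, 198.0] 299 [-7.0, -22.0, 47.7] [14.3, 13.5, 6.6] r 23.1 ang -108.0
[292.0, 204.0] 292 [-2.3, 0.2, 47.1] [14.5, 13.6, 5.8] r 2.3 ang 175.0
held cap tool mm [[-5.9, -6.2, 7.8], [-0.1, 0.0, 9.6], [5.4, 6.5, 11.0]]
rel rotation to pot deg [-0.    0.07 -0.06]
```

View pics/w7.png

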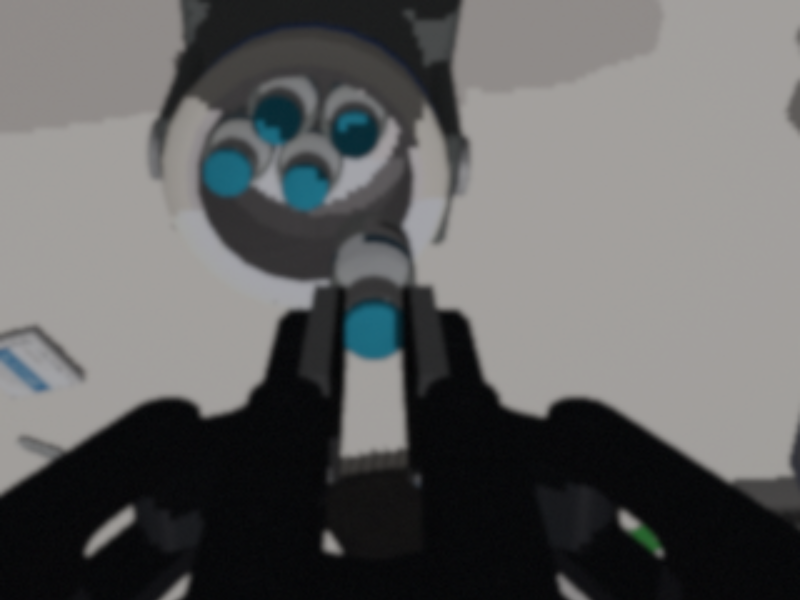

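>>> {"api": "play_rows", "payload": {
  "plan": [
    [1.0, 0.19, -0.54, 0.3, 0, 0, 0],
    [1.0, 0, 0, 0.8, 0, 0, 0],
    [1.0, 0, 0, 0.8, 0, 0, 0],
    [1.0, 0, 0, 0.6, 0, 0, 0],
    [1.0, 0, 0, 0.4, 0, 0, 0],
    [1.0, 0, 0, 0.3, 0, 0, 0],
    [1.0, 0, 0, 0, 0, 0, 0],
    [1.0, 0, 0, 0, 0, 0, 0]
  ]
}}

```text
time: 11.45
tcp_pos: [0.5694, -0.0593, 0.1319]
tool_rot: [0.191, 0.981, -0.017, -0.003]
ft_force: [0.0, 0.1, -0.0]
finger_gap: 0.136
```

```bash
python3 look.py w8
```

```text
11.5 tcp [[ 3.4 22.6 89. ]] gap 0.143 F(pot) [-0.72  0.51  0.09] M [ 0.37 -0.04 -0.01]
rim (array([0.6 , 0.28]), np.float64(37.27), 4105, array([30.9, 33.7, 44.4, 45.1]))
[271.0, 197.0] 390 [-22.7, -7.1, 47.5] [13.8, 13.8, 3.4] r 23.8 ang -163.0
[307.0, 204.0] 382 [-18.3, 15.1, 46.8] [13.5, 13.2, 6.3] r 23.7 ang 140.0
[249.0, 221.0] 392 [-7.1, -22.0, 47.7] [14.6, 14.3, 4.4] r 23.1 ang -108.0
[284.0, 227.0] 385 [-2.3, 0.3, 47.0] [14.3, 13.6, 6.3] r 2.3 ang 173.0
held cap tool mm [[-5.9, -5.8, 7.9], [-0.2, -0.0, 9.7], [5.3, 6.6, 11.0]]
rel rotation to pot deg [-0.    0.09 -0.04]
```

>>> {"api": "play_rows", "payload": {
  "plan": [
    [1.0, -0.03, 0, 0.5, 0, 0, 0],
    [1.0, 0, 0, 0.6, 0, 0, 0],
    [1.0, 0, 0, 0.6, 0, 0, 0],
    [1.0, 0, 0, 0.5, 0, 0, 0],
    [1.0, 0, 0, 0.3, 0, 0, 0],
    [1.0, 0, 0, 0.2, 0, 0, 0],
    [1.0, 0, 0, 0, 0, 0, 0],
    [1.0, 0, 0, 0, 0, 0, 0]
  ]
}}

```text
time: 12.3
tcp_pos: [0.5689, -0.0694, 0.1068]
tool_rot: [0.191, 0.981, -0.017, -0.003]
ft_force: [0.0, 0.1, -0.1]
finger_gap: 0.146
```

```bash
python3 look.py w9
```

```text
12.35 tcp [[ 3.3 22.3 61.9]] gap 0.146 F(pot) [-0.66  0.04 -0.34] M [ 0.34 -0.04  0.02]
rim (array([0.53, 0.07]), np.float64(37.26), 5288, array([30.1, 33.5, 44.3, 45. ]))
[264.0, 212.0] 536 [-22.7, -7.0, 47.5] [14.6, 14.0, 4.1] r 23.8 ang -163.0
[306.0, 220.0] 517 [-18.2, 15.2, 46.8] [14.3, 13.9, 4.8] r 23.7 ang 140.0
[238.0, 239.0] 523 [-7.1, -22.1, 47.7] [14.8, 14.5, 4.2] r 23.2 ang -108.0
[279.0, 246.0] 464 [-2.5, 0.3, 47.2] [14.7, 13.5, 13.9] r 2.5 ang 173.0
[319.0, 261.0] 490 [3.8, 22.3, 52.7] [14.7, 11.9, 8.0] r 22.6 ang 80.0
held cap tool mm [[-5.9, -6.0, 7.8], [-0.1, 0.1, 9.7], [5.8, 7.0, 11.0]]
rel rotation to pot deg [-0.01  0.08 -0.05]
```

>>> {"api": "play_rows", "payload": {
  "plan": [
    [2.2, 0, 0, 0, 0, 0, 0],
    [2.2, 0, 0, 0, 0, 0, 0],
    [2.2, 0, 0, 0, 0, 0, 0],
    [2.2, 0, 0, -0.7, 0, 0, 0],
    [2.2, 0, 0, -1.5, 0, 0, 0],
    [2.2, 0, 0, -1.5, 0, 0, 0],
    [2.4, 0, 0, 0, 0, 0, 0],
    [2.4, 0, 0, 0, 0, 0, 0]
  ]
}}

```text
time: 13.15
tcp_pos: [0.5694, -0.0554, 0.141]
tool_rot: [0.191, 0.981, -0.016, -0.003]
ft_force: [-0.2, 0.6, -0.2]
finger_gap: 0.28
```

```bash
python3 look.py w10; python3 -c "
from h import *
print(rows([.5508,.2085,.1],yawdown(-2),8))"
```

```text
13.2 tcp [[ 3.1 22.1 98.3]] gap 0.276 F(pot) [ 0.52 -0.13 -0.16] M [ 0.3  -0.06  0.01]
rim (array([ 0.23, -0.07]), np.float64(37.09), 4162, array([30.9, 33.6, 44. , 44.7]))
[274.0, 193.0] 360 [-22.5, -7.2, 47.4] [13.7, 13.8, 3.7] r 23.6 ang -162.0
[307.0, 199.0] 371 [-18.3, 14.6, 46.8] [14.1, 14.1, 6.6] r 23.4 ang 141.0
[252.0, 215.0] 360 [-7.1, -22.0, 47.6] [14.1, 13.8, 6.7] r 23.1 ang -108.0
[286.0, 222.0] 340 [-2.4, 0.1, 47.1] [15.0, 13.6, 5.8] r 2.4 ang 178.0
[320.0, 227.0] 348 [1.6, 22.7, 45.9] [14.6, 13.8, 6.6] r 22.8 ang 86.0
rel rotation to pot deg [-0.01  0.05 -0.07]
N 8 row shift cm [-0.342 -3.343 -0.213] | 3.37 turn deg [ 2.75 -0.    0.01] tot cm [ -2.72 -25.93  -6.11] tot deg [22.  -0.   0.1]
[[ 0.567 -0.024  0.13 ]
 [ 0.564  0.009  0.121]
 [ 0.562  0.041  0.113]
 [ 0.56   0.075  0.108]
 [ 0.558  0.108  0.103]
 [ 0.555  0.141  0.101]
 [ 0.553  0.175  0.099]
 [ 0.551  0.209  0.1  ]]
```

>>> {"api": "play_rows", "payload": {
  "plan": [
    [2.6, -0.34, -3.34, -0.21, 2.75, 0, 0],
    [2.6, -0.34, -3.34, -0.21, 2.75, 0, 0],
    [2.6, -0.34, -3.34, -0.21, 2.75, 0, 0],
    [2.6, -0.34, -3.34, -0.21, 2.75, 0, 0],
    [2.6, -0.34, -3.34, -0.21, 2.75, 0, 0],
    [2.6, -0.34, -3.34, -0.21, 2.75, 0, 0],
    [2.6, -0.34, -3.34, -0.21, 2.75, 0, 0],
    [2.6, -0.34, -3.34, -0.21, 2.75, 0, 0]
  ]
}}

```text
time: 14.0
tcp_pos: [0.5503, 0.2092, 0.0991]
tool_rot: [-0.001, 1.0, -0.017, -0.0]
ft_force: [0.1, 0.0, -0.6]
finger_gap: 0.306
```

```bash
python3 trayl.py t2
```

```text
14.15 [0.55035555 0.20878707 0.09942244] [-0.027 -0.004 -0.001  0.014 -0.023 -0.01 ] 0.3063848792504503
teal [249. 224.] 332 [0.5029 0.2161 0.0486] size [0.0145 0.0141 0.004 ] tool mm [-47.6  -5.9  50.8]
teal [320. 232.] 311 [0.5511 0.2089 0.0487] size [0.013 0.014 0.003] tool mm [ 0.7 -0.2 50.8]
purple [208. 150.] 407 [0.4835 0.2665 0.0486] size [0.0144 0.0132 0.0038] tool mm [-68.6 -55.6  50.8]
purple [290. 163.] 375 [0.5331 0.2562 0.0486] size [0.0134 0.0137 0.0033] tool mm [-18.7 -46.9  50.8]
```

>>> {"api": "play_rows", "payload": {
  "plan": [
    [2.6, 0.07, 0, 1.4, 0, 0, 0],
    [2.6, 0, 0, 1.4, 0, 0, 0],
    [2.6, 0, 0, 1.0, 0, 0, 0],
    [2.6, 0, 0, 0.4, 0, 0, 0],
    [2.6, 0, 0, 0.1, 0, 0, 0],
    [2.2, 0, 0, 0, 0, 0, 0],
    [1.4, 0, 0, 0, 0, 0, 0],
    [1.0, 0, 0, 0, 0, 0, 0]
  ],
  "force": 20
}}

```text
time: 14.95
tcp_pos: [0.5519, 0.2083, 0.0578]
tool_rot: [-0.0, 1.0, -0.017, 0.001]
ft_force: [0.5, -0.9, 1.2]
finger_gap: 0.148
```

>>> {"api": "play_rows", "payload": {
  "plan": [
    [1.0, 0, 0, 0, 0, 0, 0],
    [1.0, 0, 0, 0, 0, 0, 0],
    [1.0, 0, 0, -0.5, 0, 0, 0],
    [1.0, 0, 0, -1.5, 0, 0, 0],
    [1.0, 0, 0, -2, 0, 0, 0],
    [1.0, 0, 0, -2.5, 0, 0, 0],
    [1.0, 0, 0, -2.5, 0, 0, 0],
    [1.0, 0, 0, -1, 0, 0, 0]
  ]
}}

```text
time: 15.75
tcp_pos: [0.5524, 0.2086, 0.1611]
tool_rot: [-0.001, 1.0, -0.017, 0.002]
ft_force: [-0.6, 0.0, 0.1]
finger_gap: 0.143
```

```bash
python3 look.py; python3 -c "
from h import *
print(rows(pot([21,7,120]),RPOT,9))"
```

```text
15.8 tcp [[-233.3   -3.7  216.3]] gap 0.145 F(pot) [1.07 0.2  0.37] M [-0.03  0.05 -0.02]
norim
[461.0, 272.0] 75 [-202.3, 155.5, 40.0] [10.4, 15.5, 4.1] r 255.2 ang 142.0
held cap tool mm [[-5.6, -7.3, 8.2], [-0.3, -1.3, 9.4], [5.1, 4.8, 10.6]]
rel rotation to pot deg [ 2.21e+01  3.00e-01 -2.00e-02]
N 9 row shift cm [0.116 3.007 0.448] | 3.04 turn deg [-2.46 -0.03  0.  ] tot cm [ 1.03 27.19 -0.64] tot deg [-22.1  -0.3   0. ]
[[ 0.553  0.179  0.157]
 [ 0.553  0.148  0.154]
 [ 0.553  0.118  0.152]
 [ 0.553  0.088  0.151]
 [ 0.553  0.057  0.152]
 [ 0.553  0.027  0.154]
 [ 0.554 -0.003  0.157]
 [ 0.554 -0.034  0.162]
 [ 0.554 -0.063  0.167]]
  return _methods._mean(a, axis=axis, dtype=dtype,
  ret = ret.dtype.type(ret / rcount)
```

>>> {"api": "play_rows", "payload": {
  "plan": [
    [1.0, 0.12, 3.0, 0.45, -2.46, -0.03, 0],
    [1.0, 0.12, 3.0, 0.45, -2.46, -0.03, 0],
    [1.0, 0.12, 3.0, 0.45, -2.46, -0.03, 0],
    [1.0, 0.12, 3.0, 0.45, -2.46, -0.03, 0],
    [1.0, 0.12, 3.0, 0.45, -2.46, -0.03, 0],
    [1.0, 0.12, 3.0, 0.45, -2.46, -0.03, 0],
    [1.0, 0.12, 3.0, 0.45, -2.46, -0.03, 0],
    [1.0, 0.12, 3.0, 0.45, -2.46, -0.03, 0]
  ]
}}

```text
time: 16.6
tcp_pos: [0.5526, -0.0347, 0.1568]
tool_rot: [0.172, 0.985, -0.016, -0.005]
ft_force: [-0.2, 0.1, -0.5]
finger_gap: 0.142
```

>>> {"api": "play_rows", "payload": {
  "plan": [
    [1.0, 0.12, 3.0, 0.45, -2.46, -0.03, 0],
    [1.0, 0.1, 0, 0, 0, 0, 0],
    [1.0, 0, 0, 0, 0, 0, 0],
    [1.0, 0, 0, 0, 0, 0, 0],
    [1.0, 0, 0, 0, 0, 0, 0],
    [1.0, 0, 0, 0, 0, 0, 0],
    [1.0, 0, 0, 0, 0, 0, 0],
    [1.0, 0, 0, 0, 0, 0, 0]
  ]
}}

```text
time: 17.4
tcp_pos: [0.5543, -0.063, 0.1635]
tool_rot: [0.192, 0.981, -0.016, -0.005]
ft_force: [-0.3, 0.8, -0.8]
finger_gap: 0.144
```

```bash
python3 look.py w11
```

```text
17.45 tcp [[ 19.3   7.4 116.5]] gap 0.147 F(pot) [ 0.59 -0.25 -0.4 ] M [ 0.35  0.02 -0.05]
rim (array([0.18, 0.02]), np.float64(37.18), 3740, array([32.8, 33.7, 44. , 44.7]))
[298.0, 163.0] 321 [-22.4, -7.5, 47.4] [14.2, 13.3, 3.3] r 23.6 ang -161.0
[330.0, 169.0] 316 [-18.3, 14.7, 46.9] [14.1, 13.4, 4.6] r 23.5 ang 141.0
[278.0, 185.0] 311 [-6.9, -22.3, 47.9] [14.4, 13.5, 4.4] r 23.3 ang -107.0
[309.0, 191.0] 285 [-2.4, 0.3, 47.1] [14.4, 12.9, 5.2] r 2.4 ang 173.0
[341.0, 197.0] 310 [1.7, 22.9, 46.5] [14.4, 13.8, 5.4] r 23.0 ang 86.0
held cap tool mm [[-5.9, -7.6, 8.0], [-0.1, -1.5, 9.0], [5.3, 5.1, 10.3]]
rel rotation to pot deg [-0.15 -0.19 -0.12]
```

>>> {"api": "play_rows", "payload": {
  "plan": [
    [1.0, 0.1, 0.28, 0.4, 0.15, 0.19, 0.12],
    [1.0, 0, 0, 0.8, 0, 0, 0],
    [1.0, 0, 0, 0.7, 0, 0, 0],
    [1.0, 0, 0, 0.5, 0, 0, 0],
    [1.0, 0, 0, 0.3, 0, 0, 0],
    [1.0, 0, 0, 0.2, 0, 0, 0],
    [1.0, 0, 0, 0.1, 0, 0, 0],
    [1.0, 0, 0, 0, 0, 0, 0]
  ]
}}

```text
time: 18.25
tcp_pos: [0.5547, -0.0772, 0.1368]
tool_rot: [0.191, 0.981, -0.017, -0.003]
ft_force: [-0.5, 1.0, 1.0]
finger_gap: 0.141
```

```bash
cat >> look.py <<'E'
if m.sum()>50:
    q=t[m]; q=q[abs(q[:,2]-np.median(q[:,2]))<3]
    c,*_=np.linalg.lstsq(np.c_[q[:,:2],np.ones(len(q))],q[:,2],rcond=None)
    for _ in range(3):
        e=q[:,2]-np.c_[q[:,:2],np.ones(len(q))]@c; k=abs(e)<.8; c,*_=np.linalg.lstsq(np.c_[q[k,:2],np.ones(k.sum())],q[k,2],rcond=None)
    print('cap slope dz/dx,dz/dy deg',np.degrees(np.arctan(c[:2])).round(1),'z0',c[2].round(1))
E
python3 look.py w12
```

```text
18.3 tcp [[22.2  8.5 86.6]] gap 0.146 F(pot) [-0.32 -0.18  0.05] M [ 0.34 -0.01 -0.04]
rim (array([ 0.34, -0.  ]), np.float64(37.12), 4880, array([31.3, 33.6, 44.1, 44.8]))
[293.0, 168.0] 445 [-22.3, -7.3, 47.5] [14.1, 13.7, 4.8] r 23.5 ang -162.0
[329.0, 175.0] 439 [-18.3, 14.6, 46.8] [13.7, 13.8, 4.9] r 23.4 ang 141.0
[268.0, 194.0] 430 [-7.0, -22.2, 47.8] [14.4, 14.3, 3.8] r 23.3 ang -108.0
[306.0, 201.0] 408 [-2.2, 0.4, 47.1] [14.8, 13.5, 3.6] r 2.2 ang 170.0
[342.0, 206.0] 411 [1.8, 22.8, 46.5] [14.2, 14.2, 5.9] r 22.9 ang 85.0
held cap tool mm [[-6.0, -7.3, 8.1], [-0.1, -1.4, 9.1], [5.3, 5.2, 10.4]]
rel rotation to pot deg [0.   0.   0.02]
cap slope dz/dx,dz/dy deg [ 2.1 -0.6] z0 9.1
```

>>> {"api": "play_rows", "payload": {
  "plan": [
    [1.0, 0, 0, 0.5, 0, 0, 0],
    [1.0, 0, 0, 0.6, 0, 0, 0],
    [1.0, 0, 0, 0.5, 0, 0, 0],
    [1.0, 0, 0, 0.4, 0, 0, 0],
    [1.0, 0, 0, 0.3, 0, 0, 0],
    [1.0, 0, 0, 0.2, 0, 0, 0],
    [1.0, 0, 0, 0, 0, 0, 0],
    [1.0, 0, 0, 0, 0, 0, 0]
  ]
}}

```text
time: 19.1
tcp_pos: [0.5544, -0.0865, 0.1137]
tool_rot: [0.191, 0.981, -0.017, -0.003]
ft_force: [-0.7, 0.2, -0.4]
finger_gap: 0.146
```

```bash
python3 look.py w13
```

```text
19.15 tcp [[22.3  8.5 61.7]] gap 0.149 F(pot) [-0.16  0.05 -0.27] M [0.38 0.04 0.03]
rim (array([0.62, 0.04]), np.float64(37.15), 6235, array([31.2, 33.7, 44.2, 45. ]))
[288.0, 178.0] 598 [-22.4, -7.1, 47.5] [14.2, 13.9, 3.7] r 23.5 ang -162.0
[331.0, 185.0] 580 [-18.3, 14.6, 46.8] [13.8, 13.9, 6.5] r 23.4 ang 141.0
[261.0, 207.0] 577 [-6.9, -22.1, 47.8] [15.0, 14.2, 3.8] r 23.2 ang -107.0
[304.0, 215.0] 539 [-2.2, 0.5, 47.2] [14.6, 13.4, 4.4] r 2.3 ang 167.0
[346.0, 221.0] 542 [1.6, 22.9, 46.5] [14.9, 14.0, 4.4] r 23.0 ang 86.0
[319.0, 259.0] 492 [21.3, 8.4, 52.4] [14.3, 11.9, 4.8] r 22.9 ang 22.0
held cap tool mm [[-6.0, -7.4, 8.0], [-0.1, -1.2, 9.1], [5.5, 5.3, 10.4]]
rel rotation to pot deg [0.   0.01 0.02]
cap slope dz/dx,dz/dy deg [ 1.1 -0.2] z0 9.1
```

>>> {"api": "play_rows", "payload": {
  "plan": [
    [2.2, 0, 0, 0, 0, 0, 0],
    [2.2, 0, 0, 0, 0, 0, 0],
    [2.2, 0, 0, 0, 0, 0, 0],
    [2.2, 0, 0, -0.7, 0, 0, 0],
    [2.2, 0, 0, -1.5, 0, 0, 0],
    [2.2, 0, 0, -2.0, 0, 0, 0],
    [2.4, 0, 0, 0, 0, 0, 0],
    [2.4, 0, 0, 0, 0, 0, 0]
  ]
}}

```text
time: 19.95
tcp_pos: [0.5553, -0.0706, 0.1528]
tool_rot: [0.191, 0.981, -0.017, -0.003]
ft_force: [-0.4, 0.6, -0.1]
finger_gap: 0.283
```

```bash
python3 look.py w14; python3 -c "
from h import *
print(rows([.5029,.2160,.1],yawdown(-2),8))"
```

```text
20.0 tcp [[ 22.1   8.4 103.1]] gap 0.281 F(pot) [ 0.07 -0.42 -0.45] M [ 0.32 -0.03  0.01]
rim (array([ 0.03, -0.1 ]), np.float64(37.13), 4647, array([31.2, 33.6, 43.9, 44.5]))
[294.0, 163.0] 365 [-22.5, -7.3, 47.5] [14.2, 13.1, 6.4] r 23.7 ang -162.0
[328.0, 169.0] 360 [-18.3, 14.3, 46.8] [13.8, 13.8, 6.2] r 23.2 ang 142.0
[272.0, 186.0] 355 [-6.9, -22.2, 47.9] [14.5, 13.7, 4.0] r 23.2 ang -107.0
[306.0, 193.0] 357 [-2.2, 0.3, 47.2] [14.7, 14.3, 5.7] r 2.2 ang 172.0
[340.0, 198.0] 347 [1.5, 22.6, 46.3] [14.5, 13.6, 6.8] r 22.6 ang 86.0
[319.0, 220.0] 339 [17.6, 8.6, 46.3] [14.7, 14.0, 6.4] r 19.6 ang 26.0
rel rotation to pot deg [ 0.   -0.02 -0.  ]
N 8 row shift cm [-0.775 -3.639 -0.127] | 3.72 turn deg [ 2.75  0.   -0.  ] tot cm [ -6.2  -28.36  -5.84] tot deg [22.  0. -0.]
[[ 0.548 -0.036  0.14 ]
 [ 0.542 -0.001  0.129]
 [ 0.535  0.034  0.12 ]
 [ 0.529  0.07   0.112]
 [ 0.522  0.106  0.107]
 [ 0.516  0.143  0.103]
 [ 0.509  0.179  0.1  ]
 [ 0.503  0.216  0.1  ]]
```

>>> {"api": "play_rows", "payload": {
  "plan": [
    [2.6, -0.77, -3.64, -0.13, 2.75, 0, 0],
    [2.6, -0.77, -3.64, -0.13, 2.75, 0, 0],
    [2.6, -0.77, -3.64, -0.13, 2.75, 0, 0],
    [2.6, -0.77, -3.64, -0.13, 2.75, 0, 0],
    [2.6, -0.77, -3.64, -0.13, 2.75, 0, 0],
    [2.6, -0.77, -3.64, -0.13, 2.75, 0, 0],
    [2.6, -0.77, -3.64, -0.13, 2.75, 0, 0],
    [2.6, -0.77, -3.64, -0.13, 2.75, 0, 0]
  ]
}}

```text
time: 20.8
tcp_pos: [0.5025, 0.2171, 0.0993]
tool_rot: [-0.001, 1.0, -0.018, -0.001]
ft_force: [0.2, 0.1, 0.7]
finger_gap: 0.303
```

```bash
python3 trayl.py t3
```

```text
20.95 [0.50264245 0.21684326 0.09963935] [-0.03  -0.002  0.002  0.013 -0.023 -0.015] 0.308132463622571
teal [320. 233.] 320 [0.5027 0.2162 0.0486] size [0.0137 0.014  0.0038] tool mm [ 0.1  0.6 51. ]
purple [286. 160.] 373 [0.4834 0.2667 0.0487] size [0.0133 0.0135 0.0034] tool mm [-20.9 -49.2  51. ]
purple [365. 174.] 365 [0.5327 0.2564 0.0487] size [0.0129 0.014  0.0035] tool mm [ 28.8 -40.5  50.9]
```

>>> {"api": "play_rows", "payload": {
  "plan": [
    [2.6, 0.02, 0.05, 1.4, 0, 0, 0],
    [2.6, 0, 0, 1.4, 0, 0, 0],
    [2.6, 0, 0, 1.0, 0, 0, 0],
    [2.6, 0, 0, 0.4, 0, 0, 0],
    [2.6, 0, 0, 0.1, 0, 0, 0],
    [2.2, 0, 0, 0, 0, 0, 0],
    [1.4, 0, 0, 0, 0, 0, 0],
    [1.0, 0, 0, 0, 0, 0, 0]
  ],
  "force": 20
}}

```text
time: 21.75
tcp_pos: [0.5039, 0.2157, 0.0581]
tool_rot: [-0.0, 1.0, -0.018, 0.0]
ft_force: [0.4, -0.4, 1.2]
finger_gap: 0.145
```

>>> {"api": "play_rows", "payload": {
  "plan": [
    [1.0, 0, 0, 0, 0, 0, 0],
    [1.0, 0, 0, 0, 0, 0, 0],
    [1.0, 0, 0, -0.5, 0, 0, 0],
    [1.0, 0, 0, -1.5, 0, 0, 0],
    [1.0, 0, 0, -2, 0, 0, 0],
    [1.0, 0, 0, -2.5, 0, 0, 0],
    [1.0, 0, 0, -2.5, 0, 0, 0],
    [1.0, 0, 0, -1, 0, 0, 0]
  ]
}}

```text
time: 22.55
tcp_pos: [0.5045, 0.216, 0.1612]
tool_rot: [-0.001, 1.0, -0.018, 0.002]
ft_force: [0.2, 0.7, -0.8]
finger_gap: 0.143
```

```bash
python3 look.py 2>/dev/null; python3 -c "
from h import *
print(rows(pot([18,-15,122]),RPOT,9))"
```

```text
22.6 tcp [[-238.6  -51.9  218.6]] gap 0.143 F(pot) [ 0.94 -1.04  0.75] M [ 0.02  0.01 -0.02]
norim
[504.0, 276.0] 72 [-202.9, 156.2, 40.2] [10.7, 15.7, 4.3] r 256.1 ang 142.0
held cap tool mm [[-5.6, -7.2, 8.5], [-0.3, -1.3, 9.5], [5.1, 4.8, 10.8]]
rel rotation to pot deg [22.12  0.24  0.06]
cap slope dz/dx,dz/dy deg [ 2.8 -1.4] z0 9.5
N 9 row shift cm [0.41  3.033 0.446] | 3.09 turn deg [-2.46 -0.03 -0.01] tot cm [ 3.7  27.41 -0.7 ] tot deg [-22.1  -0.2  -0.1]
[[ 0.508  0.186  0.157]
 [ 0.511  0.155  0.154]
 [ 0.514  0.124  0.152]
 [ 0.517  0.094  0.151]
 [ 0.52   0.063  0.152]
 [ 0.523  0.032  0.154]
 [ 0.526  0.001  0.157]
 [ 0.529 -0.029  0.162]
 [ 0.532 -0.059  0.168]]
```

>>> {"api": "play_rows", "payload": {
  "plan": [
    [1.0, 0.41, 3.03, 0.45, -2.46, -0.02, -0.01],
    [1.0, 0.41, 3.03, 0.45, -2.46, -0.02, -0.01],
    [1.0, 0.41, 3.03, 0.45, -2.46, -0.02, -0.01],
    [1.0, 0.41, 3.03, 0.45, -2.46, -0.02, -0.01],
    [1.0, 0.41, 3.03, 0.45, -2.46, -0.02, -0.01],
    [1.0, 0.41, 3.03, 0.45, -2.46, -0.02, -0.01],
    [1.0, 0.41, 3.03, 0.45, -2.46, -0.02, -0.01],
    [1.0, 0.41, 3.03, 0.45, -2.46, -0.02, -0.01]
  ]
}}

```text
time: 23.4
tcp_pos: [0.5276, -0.0305, 0.1574]
tool_rot: [0.172, 0.985, -0.016, -0.005]
ft_force: [0.1, 0.1, -0.3]
finger_gap: 0.145
```

>>> {"api": "play_rows", "payload": {
  "plan": [
    [1.0, 0.41, 3.03, 0.45, -2.46, -0.02, -0.01],
    [1.0, 0, 0, 0, 0, 0, 0],
    [1.0, 0, 0, 0, 0, 0, 0],
    [1.0, 0, 0, 0, 0, 0, 0],
    [1.0, 0, 0, 0, 0, 0, 0],
    [1.0, 0, 0, 0, 0, 0, 0],
    [1.0, 0, 0, 0, 0, 0, 0],
    [1.0, 0, 0, 0, 0, 0, 0]
  ]
}}

```text
time: 24.2
tcp_pos: [0.531, -0.0592, 0.1642]
tool_rot: [0.192, 0.981, -0.016, -0.005]
ft_force: [0.4, 1.1, 0.0]
finger_gap: 0.147
```

```bash
python3 look.py w15
```

```text
24.25 tcp [[ 16.6 -15.9 118.3]] gap 0.144 F(pot) [ 0.05  0.04 -0.35] M [ 0.39 -0.05  0.05]
rim (array([ 0.19, -0.29]), np.float64(37.01), 3595, array([31. , 33.7, 44. , 44.7]))
[331.0, 167.0] 313 [-22.5, -7.3, 47.5] [13.7, 13.5, 6.5] r 23.7 ang -162.0
[362.0, 172.0] 315 [-18.4, 14.4, 46.8] [13.7, 13.9, 6.6] r 23.4 ang 142.0
[310.0, 188.0] 293 [-7.0, -22.4, 47.8] [14.3, 13.0, 3.7] r 23.5 ang -107.0
[342.0, 194.0] 312 [-2.2, 0.3, 47.0] [14.6, 14.5, 6.0] r 2.2 ang 172.0
[372.0, 199.0] 310 [1.5, 22.8, 45.8] [14.3, 13.9, 6.9] r 22.8 ang 86.0
[352.0, 220.0] 290 [17.5, 8.6, 46.7] [14.5, 14.4, 6.6] r 19.5 ang 26.0
held cap tool mm [[-6.0, -7.3, 8.1], [-0.1, -1.3, 9.3], [5.3, 5.1, 10.6]]
rel rotation to pot deg [-0.14 -0.16 -0.12]
cap slope dz/dx,dz/dy deg [ 1.2 -0.6] z0 9.2
```

View pics/w15.png

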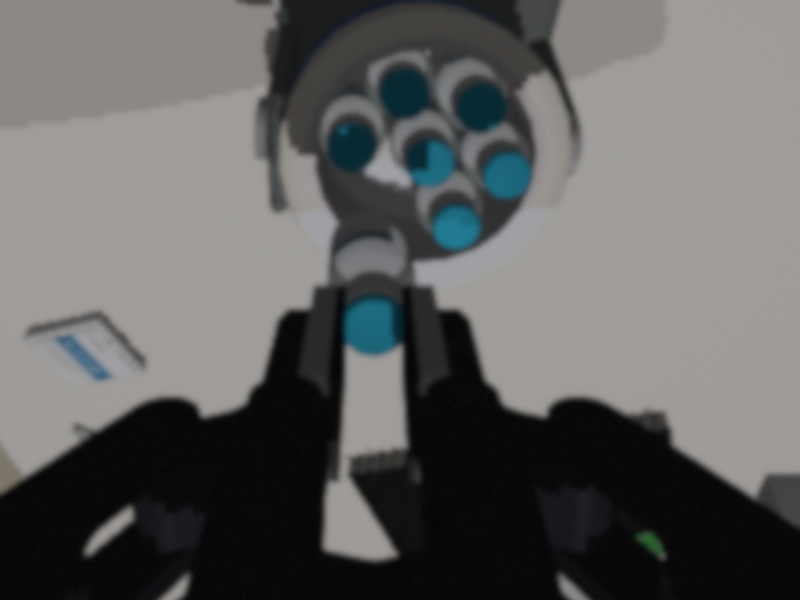

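>>> {"api": "play_rows", "payload": {
  "plan": [
    [1.0, 0.06, 0.09, 0.4, 0.14, 0.16, 0.12],
    [1.0, 0, 0, 0.8, 0, 0, 0],
    [1.0, 0, 0, 0.7, 0, 0, 0],
    [1.0, 0, 0, 0.6, 0, 0, 0],
    [1.0, 0, 0, 0.4, 0, 0, 0],
    [1.0, 0, 0, 0.2, 0, 0, 0],
    [1.0, 0, 0, 0.1, 0, 0, 0],
    [1.0, 0, 0, 0, 0, 0, 0]
  ]
}}

```text
time: 25.05
tcp_pos: [0.5312, -0.0723, 0.1348]
tool_rot: [0.191, 0.981, -0.017, -0.003]
ft_force: [-0.1, -0.4, -0.5]
finger_gap: 0.142
```

```bash
python3 look.py w16
```

```text
25.1 tcp [[ 17.8 -15.3  86.4]] gap 0.143 F(pot) [-0.5  -0.59  0.79] M [ 0.41 -0.04  0.04]
rim (array([ 0.38, -0.28]), np.float64(37.03), 4601, array([31. , 33.7, 44.2, 44.8]))
[332.0, 176.0] 440 [-22.4, -7.4, 47.3] [14.1, 13.8, 4.0] r 23.6 ang -162.0
[368.0, 182.0] 431 [-18.5, 14.4, 46.8] [13.9, 14.0, 5.6] r 23.4 ang 142.0
[308.0, 201.0] 421 [-6.9, -22.4, 47.8] [14.6, 13.3, 5.2] r 23.4 ang -107.0
[344.0, 207.0] 401 [-2.4, 0.0, 47.3] [13.8, 14.4, 5.7] r 2.4 ang 180.0
[380.0, 213.0] 402 [1.7, 22.7, 46.5] [14.9, 13.6, 4.8] r 22.8 ang 86.0
[356.0, 237.0] 395 [17.7, 8.6, 46.5] [14.5, 14.6, 6.6] r 19.7 ang 26.0
held cap tool mm [[-6.0, -7.1, 8.2], [-0.1, -1.2, 9.4], [5.3, 5.3, 10.8]]
rel rotation to pot deg [-0.   -0.    0.01]
cap slope dz/dx,dz/dy deg [1.4 0.1] z0 9.4
```

>>> {"api": "play_rows", "payload": {
  "plan": [
    [1.0, 0, 0, 0.5, 0, 0, 0],
    [1.0, 0, 0, 0.6, 0, 0, 0],
    [1.0, 0, 0, 0.5, 0, 0, 0],
    [1.0, 0, 0, 0.4, 0, 0, 0],
    [1.0, 0, 0, 0.3, 0, 0, 0],
    [1.0, 0, 0, 0.2, 0, 0, 0],
    [1.0, 0, 0, 0, 0, 0, 0],
    [1.0, 0, 0, 0, 0, 0, 0]
  ]
}}

```text
time: 25.9
tcp_pos: [0.5309, -0.0816, 0.1118]
tool_rot: [0.191, 0.981, -0.017, -0.003]
ft_force: [0.5, -0.1, -0.4]
finger_gap: 0.144
```

```bash
python3 look.py w17
```

```text
25.95 tcp [[ 17.7 -15.2  61.5]] gap 0.148 F(pot) [ 0.17 -0.31  0.57] M [ 0.38 -0.01  0.01]
rim (array([ 0.63, -0.32]), np.float64(37.04), 6021, array([31. , 33.7, 44.3, 45. ]))
[334.0, 186.0] 589 [-22.6, -7.4, 47.4] [13.7, 14.0, 7.1] r 23.8 ang -162.0
[376.0, 194.0] 582 [-18.5, 14.4, 46.6] [14.2, 14.5, 6.1] r 23.4 ang 142.0
[306.0, 215.0] 552 [-7.0, -22.2, 47.8] [14.8, 13.8, 4.4] r 23.3 ang -108.0
[348.0, 223.0] 524 [-2.4, -0.0, 47.1] [14.0, 14.0, 5.3] r 2.4 ang -180.0
[389.0, 229.0] 517 [1.5, 22.4, 46.3] [14.8, 13.2, 6.2] r 22.5 ang 86.0
[364.0, 255.0] 406 [17.4, 8.9, 51.5] [14.5, 14.4, 17.0] r 19.5 ang 27.0
[319.0, 259.0] 497 [16.9, -15.3, 51.9] [14.5, 11.9, 5.9] r 22.8 ang -42.0
held cap tool mm [[-6.0, -7.2, 8.2], [-0.1, -1.2, 9.4], [5.7, 5.4, 10.8]]
rel rotation to pot deg [0.   0.01 0.01]
cap slope dz/dx,dz/dy deg [ 1.3 -0.7] z0 9.3
```

Nothing touched on the way down, so I release it and lift well clear.

>>> {"api": "play_rows", "payload": {
  "plan": [
    [2.2, 0, 0, 0, 0, 0, 0],
    [2.2, 0, 0, 0, 0, 0, 0],
    [2.2, 0, 0, 0, 0, 0, 0],
    [2.2, 0, 0, -0.7, 0, 0, 0],
    [2.2, 0, 0, -1.5, 0, 0, 0],
    [2.2, 0, -1.0, -2.5, 0, 0, 0],
    [2.2, 0, -1.0, -2, 0, 0, 0],
    [2.2, 0, 0, 0, 0, 0, 0]
  ]
}}

```text
time: 26.75
tcp_pos: [0.5334, -0.0365, 0.1688]
tool_rot: [0.19, 0.982, -0.017, -0.002]
ft_force: [0.3, 0.4, -0.1]
finger_gap: 0.251
```

```bash
python3 look.py w18; python3 - <<'E'
from h import *
d=snap('wrist');d=snap('wrist');cv2.imwrite('pics/fin.png',cv2.resize(d['img'][80:330,200:470],(756,600*700//600))[:600])
# tilt of each cap top (plane fit) in pot frame
h=cv2.cvtColor(d['img'],cv2.COLOR_BGR2HSV);m=cv2.inRange(h,(80,70,40),(105,255,255))>0
q=inpot(d['P'].reshape(-1,3)).reshape(400,640,3);m&=(q[...,2]>40)&(q[...,2]<54)&(np.hypot(q[...,0],q[...,1])<36)
n,l,st,c=cv2.connectedComponentsWithStats(m.astype(np.uint8))
for i in range(1,n):
    if st[i,4]<60: continue
    p=q[l==i];k=np.ones(len(p),bool)
    for _ in range(5):
        co,*_=np.linalg.lstsq(np.c_[p[k,:2],np.ones(k.sum())],p[k,2],rcond=None);e=p[:,2]-np.c_[p[:,:2],np.ones(len(p))]@co;k=abs(e)<1
    ctr=p[k].mean(0);print(ctr.round(1),'lean(deg)',np.degrees(-np.arctan(co[:2])).round(1))
E
```

```text
26.8 tcp [[ -2.6 -14.6 129.6]] gap 0.258 F(pot) [-0.52 -0.02 -0.69] M [0.32 0.03 0.01]
rim (array([ 0.08, -0.04]), np.float64(37.12), 3250, array([31. , 33.6, 44. , 44.7]))
[328.0, 189.0] 276 [-22.4, -7.6, 47.0] [14.8, 13.9, 7.2] r 23.7 ang -161.0
[356.0, 193.0] 282 [-18.3, 14.5, 46.0] [14.2, 14.4, 7.0] r 23.3 ang 142.0
[308.0, 208.0] 269 [-7.2, -22.3, 47.3] [14.0, 14.2, 6.3] r 23.4 ang -108.0
[337.0, 213.0] 265 [-2.3, 0.1, 46.2] [14.2, 14.2, 5.8] r 2.3 ang 178.0
[365.0, 217.0] 263 [1.4, 22.7, 45.5] [15.1, 14.1, 7.6] r 22.7 ang 86.0
[318.0, 231.0] 259 [13.3, -14.9, 46.2] [15.2, 14.6, 6.2] r 20.0 ang -48.0
[347.0, 236.0] 244 [17.1, 8.6, 46.2] [13.2, 14.6, 6.5] r 19.1 ang 27.0
rel rotation to pot deg [ 0.02  0.13 -0.03]
[-22.6  -7.2  47.4] lean(deg) [1.3 1.2]
[-18.3  14.4  46.8] lean(deg) [0.1 2.9]
[ -7.2 -22.3  47.9] lean(deg) [-0.4  2.3]
[-2.6  0.3 47.2] lean(deg) [-0.8  2.4]
[ 1.3 22.8 46.6] lean(deg) [0.6 0.7]
[ 13.1 -14.9  47.5] lean(deg) [0.7 2. ]
[16.8  8.9 46.8] lean(deg) [1.2 1.2]
```

View pics/fin.png

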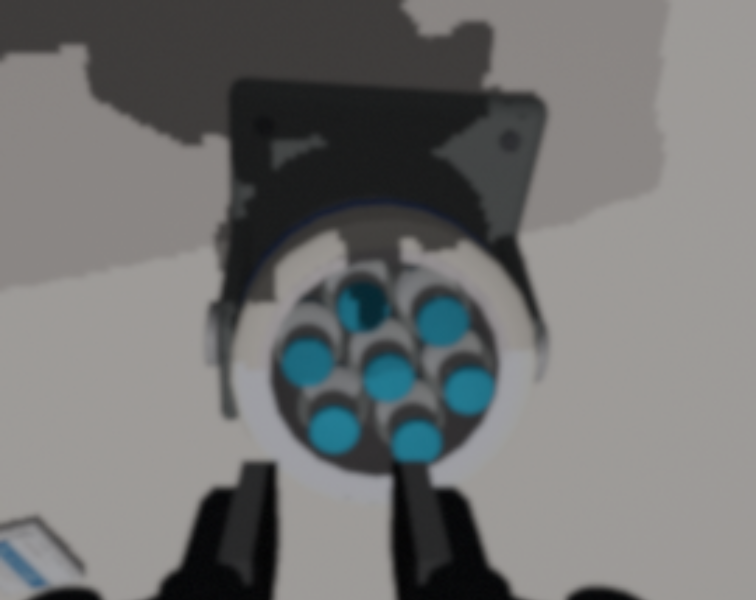

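```bash
python3 - <<'E'
from h import *
d=snap('top');h=cv2.cvtColor(d['img'],cv2.COLOR_BGR2HSV);m=cv2.inRange(h,(118,80,60),(150,255,255))
n,l,st,c=cv2.connectedComponentsWithStats(m)
for i in range(1,n):
    p=d['P'][l==i];md=np.nanmedian(p,0)
    if st[i,4]>12 and .2<md[0]<.6 and md[2]>.02: print('purple',md.round(4))
s=ctrl.sense();print(s['time'],s['joint_vel'].round(3),s['ft_force'])
print(ctrl.sign_off())
E
```

```text
purple [0.5327 0.2578 0.0483]
purple [0.4822 0.2681 0.0491]
26.95 [-0.007  0.    -0.006  0.003  0.002  0.001] [ 0.0490038   0.18221469 -0.33434156]
the job is handed in; nothing more can be done
None
```

I packed all seven teal-capped vials into the pot, six in a ring round one, and handed the job in at 27 s of the 72 s allowed.

- **How it went:** I picked `packed_3` up by its cap, lifted it 6.6 mm, carried it round the wall and set it down beside `packed_2`. Then I took the three teal vials from the tray and lowered each one along the pot's axis. I let go of each of the four vials about 5 mm above the pot's floor, so each slid down that last bit. The wrist force stayed around 1 N in every reading.
- **Pot check:** from the wrist camera, all seven cap tops lie 46.6 to 47.9 mm above the floor, where 47 mm means fully down. Their leans measure under 3°.
- **Tray check:** both purple-capped vials still stand upright within about 1 mm of where they were. The arm was clear of everything and practically at rest.
- **What disagreed:** the wrist camera's reported position changed by about 2 mm between calls, so I fixed it from the jaws seen in its picture. That is why the jaws were about 2 mm off centre when they first closed on `packed_3`, which nudged it sideways. The two vials on the pot's high side settled 3 to 4 mm downhill after release, and the one on the robot's left of the two came to rest against its neighbours. Cap distances from the pot's middle read up to 0.5 mm more than the wall allows, which is within the calibration error.

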